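# Drift the seized elbow pin down in a bedside tablet arm

### The job

The hinge pin in the elbow of the tablet arm has seized. Take the drift punch from its wooden block, feel for the hole in the top of the elbow and push the pin down with the punch, steadily and not too hard, until the punch's red ring is level with the elbow's top, so that the pin still hangs in the bottom lug. Then stand the punch back in its block and leave the other things alone.

Things in the scene. Friction and masses are not known exactly. Their poses are not given: they have to be found in the camera images.
- stand: Fixed round grey foot (150 mm across, 14 high) and post (118 high) of the tablet arm. Origin: centre of the foot's underside, z up. One link runs along its -x to the elbow, 150 mm from the post; there the second turns off along +y to the black tablet head (110 wide, 102 high) that stands on the table 160 mm from the elbow. Both links and the elbow are one piece, swivelling stiffly on the post.
- elbow_nominal (a point): Nominal mouth of the bore, in the elbow's flat top face (28 mm across, 104 mm above the table); axes as the stand's. The arm has swivelled on its post by an unmeasured 0.09 rad at most, so the true bore (9 mm across) lies up to 13.5 mm from here to +y or -y, on the arc: find it by eye or feel. It gives sideways at about 10 N, not down. Upper lug 12 mm thick, second link's eye 16, bottom lug 16.
- pin (a joint): How far the 8 mm brass-coloured pin is pushed down, in m. At 0 its bare top end is 4 mm below the elbow's top face; it starts at 0 to 0.003. From 0.024 on it is clear of the eye; at 0.034 only 6 mm is left in the bottom lug. Seized: it stays where it is left and drags with 9 N plus about 0.8 N per mm/s. Over 30 N from the punch on pin or arm is too much. Red ring level with elbow top: 0.029.
- punch_mid (a point): Half-way up the drift punch, 125 mm long, 85 g, upright, tip down in its block; z points from tip to butt. The tip's flat end is 62.5 mm below this point: a steel tip 7 mm across and 45 long, a taper over 11 mm, then a dark knurled round shank 12 mm across and 69 long, best gripped 25 to 35 mm above this point. A red ring is painted round the tip, its middle 33 mm from the end.
- rack_hole (a point): Centre of the mouth of the punch's hole in the top of a beech block, 56 x 56 mm and 50 mm high, fixed to the table; z up. The hole is 9 mm across and 42 mm deep: when home, the punch's middle is 20.5 mm above the mouth.
- tablet_mid (a point): Centre of the black tablet in its case with a white pen on it, 180 x 250 x 12 mm, lying flat. Leave it alone.
- earbuds_mid (a point): Centre of the black earbud case, 46 x 60 x 24 mm, lying flat. Leave it alone.
- markers_mid (a point): Half-way up the clear pot of coloured markers, 64 mm across, 156 mm high with its markers. Leave it alone.
- charger_mid (a point): Centre of the white plug-in charger, 45 x 45 x 28 mm. Leave it alone.
Not all that is in view belongs to the job. What is meant by the part that bears rack_hole is not pink, and is the smaller of those in its own colour.

How it is judged:
On the way, in this order (a step that is already met when the one before it is completed fails the run):
1. the punch is drawn out of its block (z of punch_mid in the frame of rack_hole above 0.066 m), for 0.1 s.
2. the pin is pushed down clear of the second link with the punch (value of joint pin above 0.024 m and contact force between punch and stand above 1 N), for 0.05 s.
At the end, for the whole second after the job is handed in: The pin reads 0.024 to 0.034 m (clear of the second link, still in the bottom lug); the punch stands at rest in its block's hole: its middle within 8 mm sideways of the mouth, less than 24 mm above it, less than 0.15 rad off upright (value of joint pin between 0.024 and 0.034 m and horizontal distance between punch_mid and rack_hole below 0.008 m and z of punch_mid in the frame of rack_hole below 0.024 m and angle between punch_mid's own z axis and vertical below 0.15 rad and linear speed of punch below 0.02 m/s); the robot touches nothing.
It fails at once if the punch presses on the tablet arm or its pin with over 30 N (contact force between punch and stand above 30 N).
It fails at once if the gripper itself pushes on the tablet arm with over 5 N (contact force between the fingers and stand above 5 N).
It fails at once if the tablet, the earbud case, the marker pot or the charger is moved by over 15 mm (distance of any of tablet_mid, earbuds_mid, markers_mid, charger_mid from where it was at the start of the episode above 0.015 m).
It also fails if it takes over 64 s, if anything falls off the work surface, if the arm or the gripper's body presses on something with over 40 N, if the wrist force passes 120 N, or if a joint passes its speed limit or range.

### The arm

A 6-joint arm with a two-finger parallel gripper is mounted at the origin on the work surface. World frame = base frame: x ahead of the robot, y to its left, z up, the work surface at z = 0. Lengths are in m, angles in rad, forces in N, time in s.
With the tool pointing down it reaches from about 0.35 to 0.85 m from the base axis. Payload 8.1 kg.
Tool frame: the origin (TCP) lies on the centre line of the jaws, within the pads' length; the fingertips stand 19 mm ahead of it and the grasp point (between the pads) is the TCP (robot.tips_ahead is the distance from the TCP to the fingertips, in m); y points along the fingers, z is the direction in which the jaws open and shut, and the axes are right-handed (so a half turn about y gives the same grasp; the last joint's range is limited). The gripper opens to 93 mm and grips with 3 to 60 N. Pads are 15 mm wide; open, the fingers measure 128 mm over their backs; the gripper's body (75 mm by 188 mm) begins 65 mm behind the grasp point.
Start: joints at [1.061, 0.13, 1.488, -0, 1.523, -0.085], TCP at [0.247, 0.547, 0.217] pointing down, gripper open.
Joint ranges: [-2.96, 2.96], [-0.89, 2.26], [0.02, 2.5], [-1.34, 4.48], [0, 2.73], [-2.66, 2.66]. Speed limits (rad/s): [2.39, 2.39, 2.79, 3.14, 3.14, 3.14].

### API

Orientations are given as a rotation vector (axis times angle).
In Python, from plant import robot, imaging, models gives the robot as it stands.
- The arm moves only by the tool carry_out, never from a script. Its argument "motion" is one flat list of numbers, 7 for each row, row after row: the shift along the tool's x, y, z in m, then the turn, a rotation vector about the tool's x, y, z in degrees, then the opening, from -1 (shut) to 1 (fully open). A call has exactly 5 rows; each row shifts and turns the pose as measured when the row begins, along the tool's axes as they then stand; what a row does not reach is not made up. A row lasts 1/10 s, in which the tool goes at most 50 mm and 8.59 degrees, less where a joint would pass 70% of its speed; a pose out of reach is approached as far as the arm can. A call is refused whole if a number of a shift passes 0.05 or a number of a turn 8.59, either way. A call with a gripper value outside its range is refused whole. The fingers move at their own pace and stop on an object; "squeeze" is the grip in N (left out, the last holds). Time passes only in rows, so rows that do not move let the fingers close, or fill a call up. It gives the time, the measured TCP pose, the force and the opening at its end, in the units of the state.
- robot.read_state(): the state, without advancing time (a new reading comes with each control period).
- imaging.read_camera(name): name is "side" or "top" or "wrist"; returns the picture (480x640x3 uint8, blue, green, red); there is no depth.
- imaging.camera_model(name): a dict with "K" (3x3 intrinsics, pixels), "k1" (the pictures are not rectified: a ray, as slopes to the right and down, at radius r is drawn at 1 + k1 r^2 times it, then the intrinsics apply), "position" and "orientation" of the camera in the world. Camera axes: x right, y down, z forward; pixel columns grow to the right and rows downward; lengths in m; the calibration is good to about 2 mm. A picture is of the moment at which its call begins: read the wrist's pose just before it. camera_model takes no time and is no camera call; for the wrist camera it gives the pose at the moment of the call.
- robot.close_job(): hands the job in, once; it reports no verdict.
Trained networks look in the newest picture that a camera, given by its name, has taken for a name from the list of things; names that differ only in an ending like _2 or _b are one class to them, and where a whole thing is asked for, a point or a joint stands for the part that bears it (a point fixed in the world has none). Each returns a list of dicts, best first, with "confidence" (0 to 1); they miss things now and then, are a little off and sometimes report something else, mostly with a low value. They report only what shows in the picture. A call takes as long as a camera call. They do not tell look-alikes from the thing itself.
- models.outline_of(camera, thing): "pixels" (480x640 bool, what is visible of it) and "pixel" ([column, row] in pixels, amid what is visible of it).
The state is a dict: "t": time; "q": joint angles; "dq": joint speeds; "joint_torque": joint torques, N m; "tool_pos": TCP position; "orientation": TCP orientation; "force": force on the tool from outside, world axes, zero at the start; "wrist_torque": the same for the moment, N m; "opening": finger opening in m.
Only numpy, scipy, OpenCV 4.12 (cv2) and the standard library are available. Lean on these libraries where they do the work, as an engineer would, in place of code of your own. Each camera call takes 0.05 s, during which the arm holds its last target.

## Working session

There is one attempt and no reset: what is moved stays moved. The work goes in short steps, Python scripts to look and compute and a tool call to move; the robot and the scene stay as the last step left them, time stands still between calls to the robot, and variables do not carry over. Pictures are saved under pics/ and viewed, and the job is handed in when it is done.

Besides the shell and the picture viewer there is one more tool, called after "Call:" by a JSON object that holds its "name" and its "arguments", one argument or row to a line. carry_out: Moves the arm, as the interface text tells. Its arguments: {"type":"object","properties":{"motion":{"type":"array","items":{"type":"number"}},"squeeze":{"type":"number"}},"required":["motion"]}

```bash
ls; mkdir -p pics
python3 - <<'E'
from plant import robot, imaging, models
import cv2
print(robot.read_state(), robot.tips_ahead)
for n in ["side","top","wrist"]:
    m=imaging.camera_model(n);print(n,m)
    cv2.imwrite(f"pics/{n}0.png",imaging.read_camera(n))
E
```

```text
pics
{'t': 0.0, 'q': array([ 1.06061415e+00,  1.31112332e-01,  1.48927203e+00, -5.82383306e-06,
        1.52303907e+00, -8.54112555e-02]), 'dq': array([-0.00181486,  0.00175181,  0.00194673, -0.00042811, -0.00055117,
        0.00026215]), 'joint_torque': array([-1.83708202e-03, -5.59809959e+01, -4.91773939e+01,  7.66518968e-02,
        3.49055976e-02, -1.60536720e-04]), 'tool_pos': array([0.24697011, 0.54617622, 0.21642063]), 'orientation': array([-1.54675696,  0.33366025, -0.33281982]), 'force': array([-0.39224877,  0.03930356, -0.50931124]), 'wrist_torque': array([0.00294678, 0.03781329, 0.00646013]), 'opening': 0.0930260425403449} 0.019
side {'K': array([[455.62297789,   0.        , 318.94990034],
       [  0.        , 455.62297789, 240.47744918],
       [  0.        ,   0.        ,   1.        ]]), 'k1': 0.027563310681851715, 'position': array([-0.14029641, -0.86145867,  0.83978003]), 'orientation': array([-2.10393428,  0.73881209, -0.39933613])}
top {'K': array([[466.98168134,   0.        , 324.85015366],
       [  0.        , 466.98168134, 240.16163599],
       [  0.        ,   0.        ,   1.        ]]), 'k1': -0.09639205002020747, 'position': array([ 0.3379818 , -0.03022196,  1.11402711]), 'orientation': array([-2.14586264,  2.10776476, -0.2191346 ])}
wrist {'K': array([[419.71329018,   0.        , 330.15532273],
       [  0.        , 419.71329018, 235.8429712 ],
       [  0.        ,   0.        ,   1.        ]]), 'k1': -0.025092242500741536, 'position': array([0.1823322 , 0.57553898, 0.38325901]), 'orientation': array([2.45305988, 1.58330194, 0.20100701])}
```

View pics/side0.png

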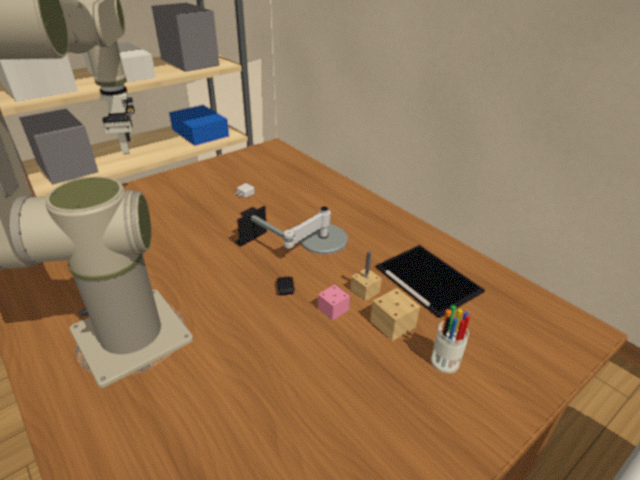

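View pics/top0.png

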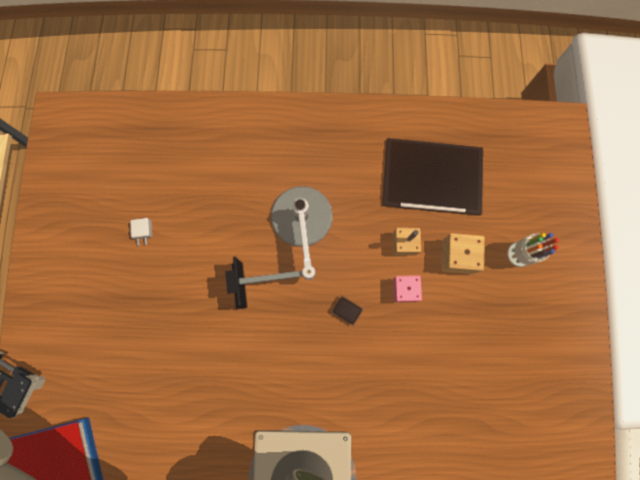

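View pics/wrist0.png

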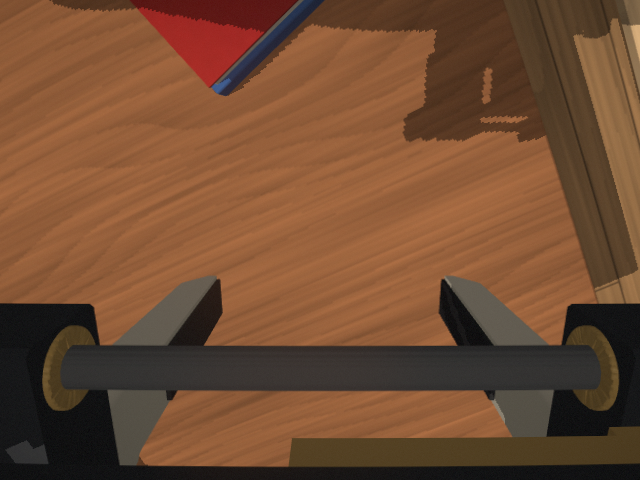

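The blocks that could be taken for the punch's are the small beech one with the punch, top (408,240) and side (366,284); the large beech one, top (466,252) and side (395,313); and the pink one, top (409,288) and side (334,302). I choose the small beech block: not pink, smaller of its colour. The bore is at about (308,272) in the top view.

```bash
cat > h.py <<'E'
from plant import robot, imaging, models
import numpy as np, cv2
from scipy.spatial.transform import Rotation as R
from scipy.optimize import least_squares
def proj(m,P):
    P=np.atleast_2d(P); c=R.from_rotvec(m['orientation']).inv().apply(P-m['position'])
    s=c[:,:2]/c[:,2:]; r2=(s**2).sum(1,keepdims=True); s=s*(1+m['k1']*r2)
    return s*np.array([m['K'][0,0],m['K'][1,1]])+m['K'][:2,2]
def ray(m,px):
    s0=(np.array(px,float)-m['K'][:2,2])/m['K'][0,0]; s=s0.copy()
    for _ in range(30): s=s0/(1+m['k1']*(s@s))
    return m['position'], R.from_rotvec(m['orientation']).apply(np.r_[s,1])
def onz(m,px,z):
    o,d=ray(m,px); return o+d*(z-o[2])/d[2]
def tri(obs):  # [(m,px)]
    A=np.zeros((3,3));b=np.zeros(3);L=[ray(*o) for o in obs]
    for o,d in L:
        d=d/np.linalg.norm(d);M=np.eye(3)-np.outer(d,d);A+=M;b+=M@o
    p=np.linalg.solve(A,b)
    return p,[np.linalg.norm(np.cross(p-o,d/np.linalg.norm(d))) for o,d in L]
E
python3 - <<'E'
from h import *
out={}
for n in ["side","top"]:
    im=imaging.read_camera(n)
    for th in ["punch_mid","rack_hole","stand","elbow_nominal","pin"]:
        try: L=models.outline_of(n,th)
        except Exception as e: print(n,th,e); continue
        for k,d in enumerate(L[:4]):
            ys,xs=np.nonzero(d['pixels']); print(n,th,round(d['confidence'],2),np.round(d['pixel'],1),xs.min(),xs.max(),ys.min(),ys.max(),len(xs))
            out[f"{n}_{th}_{k}"]=d['pixels']
    x,y=(366,265) if n=="side" else (430,255)
    cv2.imwrite(f"pics/{n}_blk.png",cv2.resize(im[y-60:y+60,x-80:x+80],None,fx=5,fy=5,interpolation=cv2.INTER_CUBIC))
    x,y=(300,235) if n=="side" else (290,240)
    cv2.imwrite(f"pics/{n}_st.png",cv2.resize(im[y-60:y+60,x-80:x+80],None,fx=5,fy=5,interpolation=cv2.INTER_CUBIC))
np.savez('masks0.npz',**out)
E
```

```text
side punch_mid 0.68 [369.1 258.6] 366 370 252 272 64
side punch_mid 0.22 [285.  285.9] 277 293 277 294 267
side rack_hole 0.93 [365.3 282.8] 350 380 269 300 671
side rack_hole 0.74 [391.9 313.3] 371 419 289 340 1772
side rack_hole 0.6 [330.8 302.8] 318 348 285 318 773
side rack_hole 0.48 [367.3 262.1] 365 370 252 276 79
side stand 0.64 [306.  233.5] 235 346 206 253 2725
side elbow_nominal 0.9 [302.3 231.8] 236 346 206 253 2811
top punch_mid 0.57 [413.1 236.6] 408 417 231 240 60
top rack_hole 0.8 [409.4 286.9] 392 422 276 301 725
top rack_hole 0.78 [460.9 254.7] 442 484 234 273 1529
top rack_hole 0.7 [403.9 241.1] 394 419 228 254 559
top stand 0.83 [296.6 229.4] 226 331 187 308 4304
top stand 0.42 [531.2 249.3] 507 558 233 267 1248
top elbow_nominal 0.79 [297.8 228. ] 225 331 187 308 4243
```

View pics/side_blk.png

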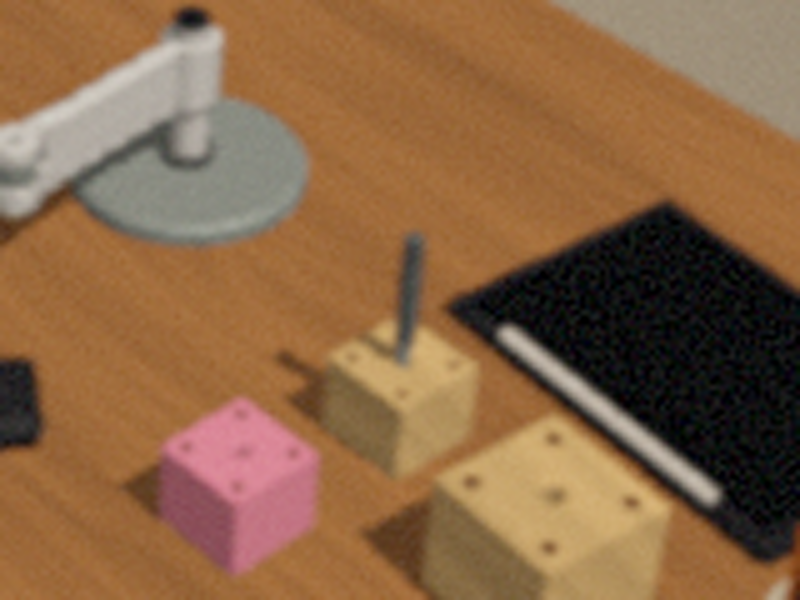

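View pics/top_blk.png

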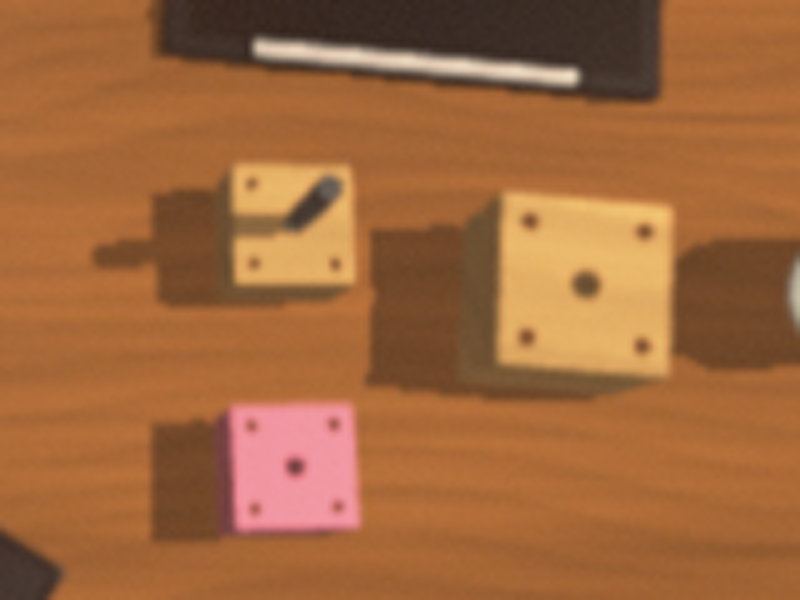

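View pics/side_st.png

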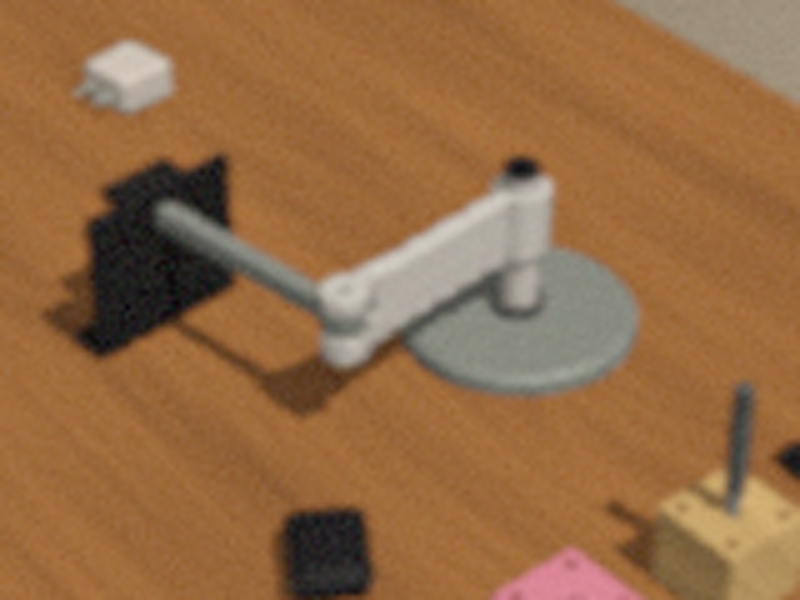

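View pics/top_st.png

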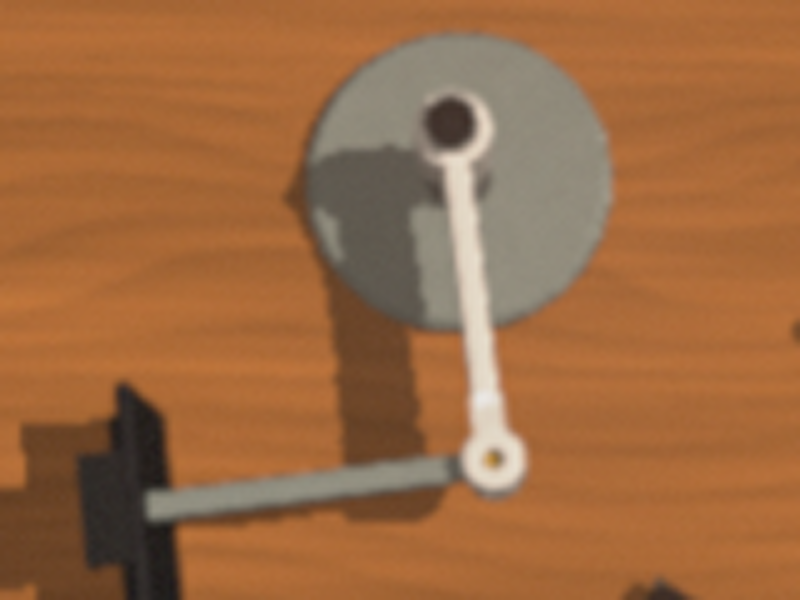

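```bash
cat >> h.py <<'E'
def yawR(psi): # tool y down, tool z = (cos psi, sin psi, 0)
    z=np.array([np.cos(psi),np.sin(psi),0]);y=np.array([0,0,-1.]);x=np.cross(y,z)
    return np.c_[x,y,z]
def plan(p,psi,step=.045,st=None):
    s=st or robot.read_state(); M=R.from_rotvec(s['orientation']).as_matrix(); x=np.array(s['tool_pos'])
    print('t',round(s['t'],2),'pos',x.round(4),'F',np.round(s['force'],2),'open',round(s['opening'],4))
    print('axes x',M[:,0].round(3),'y',M[:,1].round(3),'z',M[:,2].round(3),'yaw',round(np.degrees(np.arctan2(M[1,2],M[0,2])),2))
    d=M.T@(np.array(p)-x); rv=R.from_matrix(M.T@yawR(psi)).as_rotvec(degrees=True)
    print('total in tool axes',d.round(4),'turn',rv.round(2), 'n', max(np.abs(d).max()/.05,np.abs(rv).max()/8.59))
    n=int(np.ceil(max(np.linalg.norm(d)/step,np.linalg.norm(rv)/8.2,1)))
    Rf=M@R.from_rotvec(rv,degrees=True).as_matrix()
    for i in range(n):
        Mi=M@R.from_rotvec(rv*i/n,degrees=True).as_matrix()
        dl=Mi.T@((np.array(p)-x)/n); print(i,dl.round(4),(rv/n).round(2))
E
python3 - <<'E'
from h import *
s=robot.read_state();M=R.from_rotvec(s['orientation']).as_matrix();print(M.round(3))
w=imaging.camera_model('wrist');W=R.from_rotvec(w['orientation']).as_matrix()
print('cam in tool',M.T@(w['position']-s['tool_pos']),(M.T@W).round(3))
E
```

```text
[[ 0.911  0.     0.412]
 [-0.412  0.     0.911]
 [ 0.    -1.     0.   ]]
cam in tool [-0.07101742 -0.16673605 -0.00021873] [[-0.     0.968  0.252]
 [-0.    -0.252  0.968]
 [ 1.     0.     0.   ]]
```

Run:
```python
from h import *
plan([0.549,-0.238,0.20],np.radians(-18.5),.0455)
```

```text
t 0.75 pos [0.2473 0.5467 0.2175] F [-0.03  0.4  -0.47] open 0.0927
axes x [ 0.911 -0.412  0.   ] y [ 0.  0. -1.] z [0.412 0.911 0.   ] yaw 65.66
total in tool axes [ 0.5983  0.0175 -0.5906] turn [-0.   84.16 -0.  ] n 11.966418027531386
0 [ 0.0315  0.0009 -0.0311] [-0.    4.43 -0.  ]
1 [ 0.0338  0.0009 -0.0286] [-0.    4.43 -0.  ]
2 [ 0.0359  0.0009 -0.0259] [-0.    4.43 -0.  ]
3 [ 0.0378  0.0009 -0.023 ] [-0.    4.43 -0.  ]
4 [ 0.0395  0.0009 -0.02  ] [-0.    4.43 -0.  ]
5 [ 0.0409  0.0009 -0.0169] [-0.    4.43 -0.  ]
6 [ 0.0421  0.0009 -0.0137] [-0.    4.43 -0.  ]
7 [ 0.043   0.0009 -0.0104] [-0.    4.43 -0.  ]
8 [ 0.0437  0.0009 -0.0071] [-0.    4.43 -0.  ]
9 [ 0.0441  0.0009 -0.0037] [-0.    4.43 -0.  ]
10 [ 0.0442  0.0009 -0.0003] [-0.    4.43 -0.  ]
11 [0.0441 0.0009 0.0032] [-0.    4.43 -0.  ]
12 [0.0438 0.0009 0.0066] [-0.    4.43 -0.  ]
13 [0.0431 0.0009 0.0099] [-0.    4.43 -0.  ]
14 [0.0422 0.0009 0.0132] [-0.    4.43 -0.  ]
15 [0.0411 0.0009 0.0164] [-0.    4.43 -0.  ]
16 [0.0397 0.0009 0.0196] [-0.    4.43 -0.  ]
17 [0.0381 0.0009 0.0226] [-0.    4.43 -0.  ]
18 [0.0362 0.0009 0.0254] [-0.    4.43 -0.  ]
```

Call:
{"name": "carry_out", "arguments": {
  "motion": [0.0315,0.001,-0.031,0,4.43,0,1,0.034,0.001,-0.0285,0,4.43,0,1,0.036,0.001,-0.026,0,4.43,0,1,0.038,0.001,-0.023,0,4.43,0,1,0.0395,0.001,-0.02,0,4.43,0,1],
  "squeeze": 50
}}

```text
t: 1.25
tool_pos: [0.3263, 0.3374, 0.2107]
orientation: [-1.475, 0.639, -0.637]
force: [1.2, 0.4, 0.7]
opening: 0.0926
```

Call:
{"name": "carry_out", "arguments": {
  "motion": [0.041,0.001,-0.017,0,4.43,0,1,0.042,0.001,-0.0135,0,4.43,0,1,0.043,0.001,-0.0105,0,4.43,0,1,0.0435,0.001,-0.007,0,4.43,0,1,0.044,0.001,-0.0035,0,4.43,0,1]
}}

```text
t: 1.75
tool_pos: [0.4053, 0.1222, 0.2067]
orientation: [-1.352, 0.943, -0.947]
force: [1.0, -0.4, -0.6]
opening: 0.093
```

Run:
```python
from h import *
plan([0.549,-0.238,0.20],np.radians(-18.5),.0455)
```

```text
t 1.75 pos [0.4053 0.1222 0.2067] F [ 0.99 -0.44 -0.56] open 0.093
axes x [ 0.346 -0.938 -0.   ] y [ 0.004  0.002 -1.   ] z [0.938 0.346 0.004] yaw 20.23
total in tool axes [0.3876 0.0067 0.0103] turn [-0.24 38.73 -0.1 ] n 7.7528421800492575
0 [0.0431 0.0007 0.0011] [-0.03  4.3  -0.01]
1 [0.0429 0.0008 0.0044] [-0.03  4.3  -0.01]
2 [0.0424 0.0008 0.0076] [-0.03  4.3  -0.01]
3 [0.0417 0.0008 0.0107] [-0.03  4.3  -0.01]
4 [0.0408 0.0008 0.0138] [-0.03  4.3  -0.01]
5 [0.0397 0.0008 0.0169] [-0.03  4.3  -0.01]
6 [0.0383 0.0008 0.0198] [-0.03  4.3  -0.01]
7 [0.0367 0.0008 0.0226] [-0.03  4.3  -0.01]
8 [0.0349 0.0008 0.0253] [-0.03  4.3  -0.01]
```

Tracking is good. I go on to the hover and then look.

Call:
{"name": "carry_out", "arguments": {
  "motion": [0.043,0,0.001,0,4.3,0,1,0.043,0,0.0045,0,4.3,0,1,0.0425,0,0.0075,0,4.3,0,1,0.042,0,0.0105,0,4.3,0,1,0.041,0,0.014,0,4.3,0,1]
}}

```text
t: 2.25
tool_pos: [0.4858, -0.0887, 0.2086]
orientation: [-1.182, 1.232, -1.241]
force: [0.7, -0.6, -0.2]
opening: 0.093
```

Call:
{"name": "carry_out", "arguments": {
  "motion": [0.04,0,0.017,0,4.3,0,1,0.0385,0,0.02,0,4.3,0,1,0.0365,0,0.0225,0,4.3,0,1,0.035,0,0.0255,0,4.3,0,1,0,0,0,0,0,0,1]
}}

```text
t: 2.75
tool_pos: [0.5483, -0.2634, 0.2082]
orientation: [-1.008, 1.462, -1.472]
force: [-0.6, 0.3, -0.0]
opening: 0.0926
```

Run:
```python
from h import *
plan([0.549,-0.238,0.20],np.radians(-18.5),.0455)
m=imaging.camera_model('wrist');cv2.imwrite('pics/w1.png',imaging.read_camera('wrist'))
np.savez('w1.npz',**m)
print(proj(m,[[.549,-.238,.1325],[.549,-.238,.05]]))
for th in ['punch_mid','rack_hole']:
  for d in models.outline_of('wrist',th)[:3]:
    ys,xs=np.nonzero(d['pixels']);print(th,d['confidence'],d['pixel'],xs.min(),xs.max(),ys.min(),ys.max())
```

```text
t 2.75 pos [ 0.5483 -0.2634  0.2082] F [-0.65  0.28 -0.03] open 0.0926
axes x [-0.352 -0.936 -0.004] y [ 0.01  0.   -1.  ] z [ 0.936 -0.352  0.01 ] yaw -20.63
total in tool axes [-0.024   0.0082 -0.0084] turn [-0.55 -2.13 -0.22] n 0.4800222489000644
0 [-0.024   0.0082 -0.0084] [-0.55 -2.13 -0.22]
[[316.96271273 207.09485415]
 [319.15897222 187.78487931]]
punch_mid 0.78 [318.5, 200.4] 306 326 180 214
rack_hole 0.92 [194.6, 229.5] 139 243 182 277
rack_hole 0.66 [319.0, 182.5] 272 364 138 230
rack_hole 0.61 [333.9, 320.5] 280 389 268 406
```

View pics/w1.png

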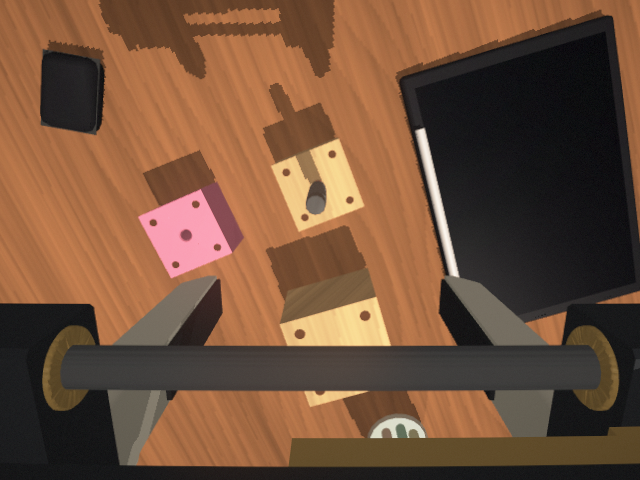

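Wrist view: butt at (316,204), block top's centre at (319,185). The pink block at (186,233) and the big block lower are separate. The small beech block carries the punch, so the choice holds.

Run:
```python
from h import *
S=imaging.camera_model('side');T=imaging.camera_model('top')
W=dict(np.load('w1.npz'))
im=cv2.imread('pics/w1.png');cv2.imwrite('pics/w1c.png',cv2.resize(im[125:245,250:390],None,fx=5,fy=5,interpolation=cv2.INTER_CUBIC))
f=lambda o,p:np.array(o)+(np.array(p)+.5)/5-.5
print(tri([(T,f((350,195),(331,186))),(S,f((286,205),(415,238))),(W,(316,204.5))]),tri([(T,f((350,195),(331,186))),(W,(316,204.5))]))
print(onz(W,(316,204.5),.1325))
c=np.mean([onz(W,p,.05) for p in [(339.5,139),(364.5,207),(301,230.5),(271.5,165)]],0);print('blk W',c)
```

```text
(array([ 0.54951319, -0.23693744,  0.13476487]), [np.float64(0.0013954669106993056), np.float64(0.000565382546066957), np.float64(0.000971791396662747)]) (array([ 0.5494531 , -0.23617856,  0.13951943]), [np.float64(0.0009308585577287569), np.float64(0.0009308585577286489)])
[ 0.54902721 -0.23636106  0.1325    ]
blk W [ 0.54948417 -0.23677175  0.05      ]
```

View pics/w1c.png

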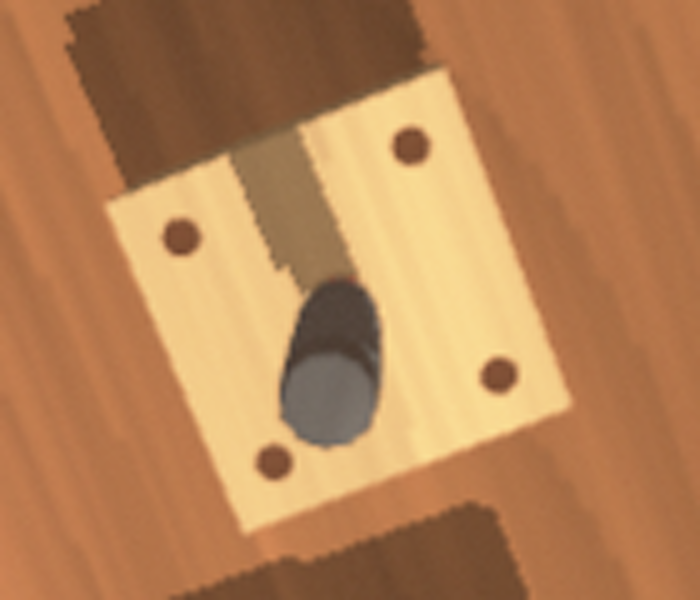

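Run:
```python
from h import *
plan([0.5493,-0.2368,0.19],np.radians(-20.6))
```

```text
t 2.9 pos [ 0.5479 -0.2586  0.2093] F [-0.68  1.2  -0.96] open 0.0928
axes x [-0.346 -0.938 -0.006] y [ 0.011  0.002 -1.   ] z [ 0.938 -0.346  0.01 ] yaw -20.25
total in tool axes [-0.0208  0.0193 -0.0065] turn [-0.55  0.35 -0.32] n 0.41616953511159266
0 [-0.0208  0.0193 -0.0065] [-0.55  0.35 -0.32]
```

Call:
{"name": "carry_out", "arguments": {
  "motion": [-0.0105,0.01,-0.0035,-0.55,0,-0.32,1,-0.0105,0.0095,-0.003,0,0,0,1,0,0,0,0,0,0,1,0,0,0,0,0,0,1,0,0,0,0,0,0,1]
}}

```text
t: 3.4
tool_pos: [0.549, -0.2289, 0.1889]
orientation: [-1.025, 1.459, -1.459]
force: [-0.0, -0.1, -0.1]
opening: 0.0927
```

Run:
```python
from h import *
plan([0.5493,-0.2368,0.10],np.radians(-20.6))
```

```text
t 3.4 pos [ 0.549  -0.2289  0.1889] F [-0.   -0.15 -0.1 ] open 0.0927
axes x [-0.339 -0.941 -0.   ] y [-0.  0. -1.] z [ 0.941 -0.339 -0.   ] yaw -19.79
total in tool axes [0.0074 0.0889 0.003 ] turn [ 0.01  0.81 -0.01] n 1.7772469805443114
0 [0.0037 0.0444 0.0015] [ 0.01  0.4  -0.01]
1 [0.0037 0.0444 0.0015] [ 0.01  0.4  -0.01]
```

Call:
{"name": "carry_out", "arguments": {
  "motion": [0.0037,0,0.0015,0,0,0,1,0.0037,0.02,0.0015,0,0,0,1,0,0.02,0,0,0,0,1,0,0.02,0,0,0,0,1,0,0,0,0,0,0,1]
}}

```text
t: 3.9
tool_pos: [0.5511, -0.2399, 0.1306]
orientation: [-1.023, 1.453, -1.464]
force: [-0.6, 0.4, -1.0]
opening: 0.0927
```

Run:
```python
from h import *
m=imaging.camera_model('wrist');cv2.imwrite('pics/w2.png',imaging.read_camera('wrist'))
print(proj(m,[[.5493,-.2368,.1325],[.5493,-.2368,.05]]))
plan([0.5493,-0.2368,0.10],np.radians(-20.6))
```

```text
[[326.80102877 291.83766827]
 [326.98593234 240.15568865]]
t 3.95 pos [ 0.552  -0.2403  0.1325] F [ 0.17 -0.25  0.66] open 0.0926
axes x [-0.339 -0.941  0.002] y [ 0.007 -0.005 -1.   ] z [ 0.941 -0.339  0.008] yaw -19.8
total in tool axes [-0.0025  0.0325 -0.004 ] turn [-0.49  0.8   0.1 ] n 0.6490284519305121
0 [-0.0025  0.0325 -0.004 ] [-0.49  0.8   0.1 ]
```

View pics/w2.png

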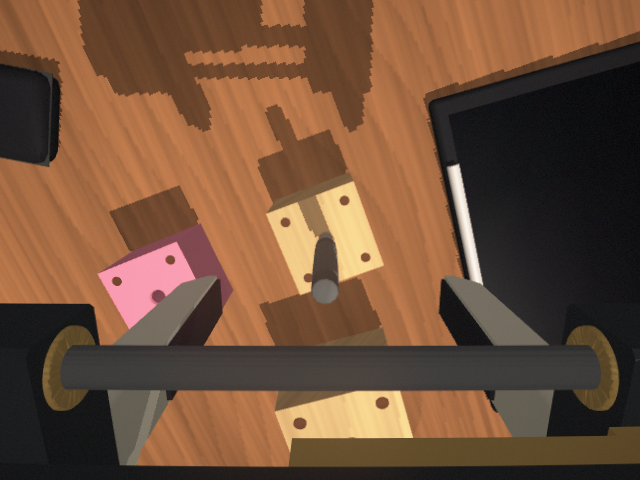

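Butt at (324.5,291), predicted (327,292), so it agrees to about 1 mm. Lowering.

Call:
{"name": "carry_out", "arguments": {
  "motion": [-0.001,0.011,-0.002,-0.25,0,0,1,-0.001,0.011,-0.002,0,0,0,1,0,0.008,0,0,0,0,1,0,0,0,0,0,0,1,0,0,0,0,0,0,1]
}}

```text
t: 4.45
tool_pos: [0.5508, -0.2385, 0.104]
orientation: [-1.022, 1.451, -1.467]
force: [0.2, 0.2, 0.9]
opening: 0.0929
```

Run:
```python
from h import *
plan([0.5489,-0.2366,0.10],np.radians(-20))
m=imaging.camera_model('wrist');im=imaging.read_camera('wrist');cv2.imwrite('pics/w3.png',im)
print(proj(m,[[.5489,-.2366,.1325],[.5489,-.2366,.05]]))
```

```text
t 4.45 pos [ 0.5508 -0.2385  0.104 ] F [0.19 0.16 0.92] open 0.0929
axes x [-0.339 -0.941  0.003] y [ 0.008 -0.006 -1.   ] z [ 0.941 -0.339  0.009] yaw -19.83
total in tool axes [-0.0012  0.004  -0.0025] turn [-0.52  0.17  0.15] n 0.07919437279048663
0 [-0.0012  0.004  -0.0025] [-0.52  0.17  0.15]
[[327.87007163 322.96155467]
 [327.27358342 254.69548077]]
```

View pics/w3.png

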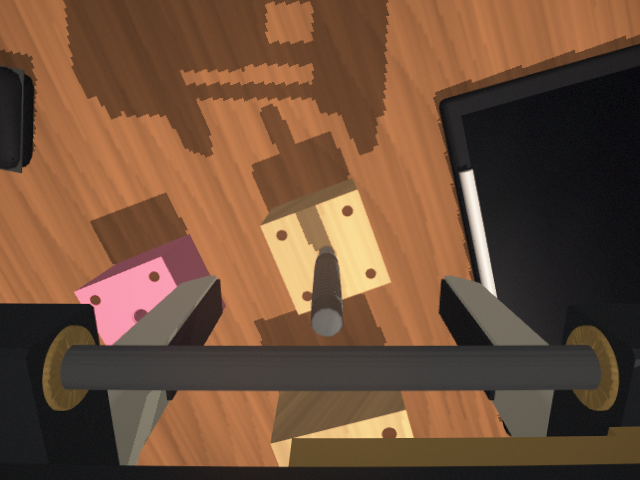

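Call:
{"name": "carry_out", "arguments": {
  "motion": [-0.0012,0.004,-0.0025,-0.5,0,0.1,1,0,0,0,0,0,0,1,0,0,0,0,0,0,1,0,0,0,0,0,0,0.2,0,0,0,0,0,0,0.2]
}}

```text
t: 5.0
tool_pos: [0.5494, -0.2367, 0.1009]
orientation: [-1.025, 1.458, -1.461]
force: [0.5, -0.0, -0.1]
opening: 0.0812
```

Run:
```python
from h import *
plan([0.5489,-0.2366,0.10],np.radians(-20))
```

```text
t 5.0 pos [ 0.5494 -0.2367  0.1009] F [ 0.49 -0.01 -0.08] open 0.0812
axes x [-0.339 -0.941  0.001] y [ 0.001 -0.001 -1.   ] z [ 0.941 -0.339  0.001] yaw -19.82
total in tool axes [ 0.0001  0.0009 -0.0005] turn [-0.07  0.18  0.05] n 0.0208732210505918
0 [ 0.0001  0.0009 -0.0005] [-0.07  0.18  0.05]
```

Call:
{"name": "carry_out", "arguments": {
  "motion": [0,0,0,0,0,0,-1,0,0,0,0,0,0,-1,0,0,0,0,0,0,-1,0,0,0,0,0,0,-1,0,0,0,0,0,0,-1],
  "squeeze": 50
}}

```text
t: 5.5
tool_pos: [0.5496, -0.2368, 0.1012]
orientation: [-1.025, 1.457, -1.461]
force: [0.1, 0.7, -0.3]
opening: 0.0417
```

Call:
{"name": "carry_out", "arguments": {
  "motion": [0,0,0,0,0,0,-1,0,0,0,0,0,0,-1,0,0,0,0,0,0,-1,0,0,0,0,0,0,-1,0,0,0,0,0,0,-1]
}}

```text
t: 6.0
tool_pos: [0.5496, -0.2368, 0.1012]
orientation: [-1.025, 1.458, -1.461]
force: [-0.0, -0.1, 0.6]
opening: 0.0106
```

Run:
```python
from h import *
plan([0.5489,-0.2366,0.10],np.radians(-20))
m=imaging.camera_model('wrist');im=imaging.read_camera('wrist');cv2.imwrite('pics/w4.png',im)
```

```text
t 6.0 pos [ 0.5496 -0.2368  0.1012] F [-0.02 -0.08  0.64] open 0.0106
axes x [-0.339 -0.941  0.001] y [ 0.001 -0.002 -1.   ] z [ 0.941 -0.339  0.002] yaw -19.83
total in tool axes [ 0.      0.0012 -0.0007] turn [-0.1   0.17  0.06] n 0.02384913766406098
0 [ 0.      0.0012 -0.0007] [-0.1   0.17  0.06]
```

View pics/w4.png

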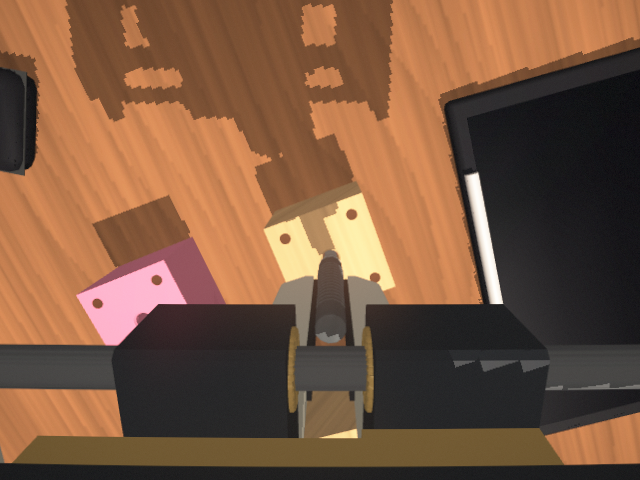

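The jaws hold the shank (about (330,300)). Drawing out straight up.

Call:
{"name": "carry_out", "arguments": {
  "motion": [0,0,0,0,0,0,-1,0,-0.008,0,0,0,0,-1,0,-0.008,0,0,0,0,-1,0,-0.012,0,0,0,0,-1,0,-0.012,0,0,0,0,-1]
}}

```text
t: 6.55
tool_pos: [0.5487, -0.2363, 0.1422]
orientation: [-1.026, 1.46, -1.459]
force: [0.6, -0.4, -1.4]
opening: 0.0111
```

Call:
{"name": "carry_out", "arguments": {
  "motion": [0,-0.015,0,0,0,0,-1,0,-0.02,0,0,0,0,-1,0,-0.025,0,0,0,0,-1,0,-0.015,0,0,0,0,-1,0,0,0,0,0,0,-1]
}}

```text
t: 7.05
tool_pos: [0.5498, -0.2368, 0.229]
orientation: [-1.023, 1.454, -1.464]
force: [-0.1, -0.8, 0.5]
opening: 0.0109
```

Run:
```python
from h import *
plan([0.4645,-0.0075,0.225],np.radians(-20),.03)
for n in ['wrist','side','top']:
  m=imaging.camera_model(n);im=imaging.read_camera(n)
  cv2.imwrite(f'pics/{n}5.png',im)
  s=robot.read_state(); M=R.from_rotvec(s['orientation']).as_matrix()
  for dd in (0.0318,-0.0932): print(n,proj(m,s['tool_pos']-M[:,1]*dd))
im=cv2.imread('pics/side5.png');cv2.imwrite('pics/side5c.png',cv2.resize(im[170:290,300:440],None,fx=5,fy=5,interpolation=cv2.INTER_CUBIC))
im=cv2.imread('pics/top5.png');cv2.imwrite('pics/top5c.png',cv2.resize(im[170:290,340:480],None,fx=5,fy=5,interpolation=cv2.INTER_CUBIC))
```

```text
t 7.05 pos [ 0.5498 -0.2368  0.229 ] F [-0.08 -0.76  0.48] open 0.0109
axes x [-0.339 -0.941  0.002] y [ 0.005 -0.003 -1.   ] z [ 0.941 -0.339  0.006] yaw -19.82
total in tool axes [-0.1868  0.0029 -0.158 ] turn [-0.32  0.18  0.09] n 3.735181730509186
0 [-0.0208  0.0003 -0.0176] [-0.04  0.02  0.01]
1 [-0.0207  0.0003 -0.0176] [-0.04  0.02  0.01]
2 [-0.0207  0.0003 -0.0176] [-0.04  0.02  0.01]
3 [-0.0207  0.0004 -0.0176] [-0.04  0.02  0.01]
4 [-0.0207  0.0004 -0.0176] [-0.04  0.02  0.01]
5 [-0.0207  0.0004 -0.0176] [-0.04  0.02  0.01]
6 [-0.0207  0.0004 -0.0176] [-0.04  0.02  0.01]
7 [-0.0207  0.0004 -0.0176] [-0.04  0.02  0.01]
8 [-0.0207  0.0004 -0.0176] [-0.04  0.02  0.01]
wrist [[333.38351962 328.50731507]]
wrist [[331.75379174 238.0559862 ]]
side [[372.67549499 211.08709672]]
side [[368.51848157 252.59595741]]
top [[427.86814176 219.48078543]]
top [[414.59975621 232.9721953 ]]
```

View pics/side5c.png

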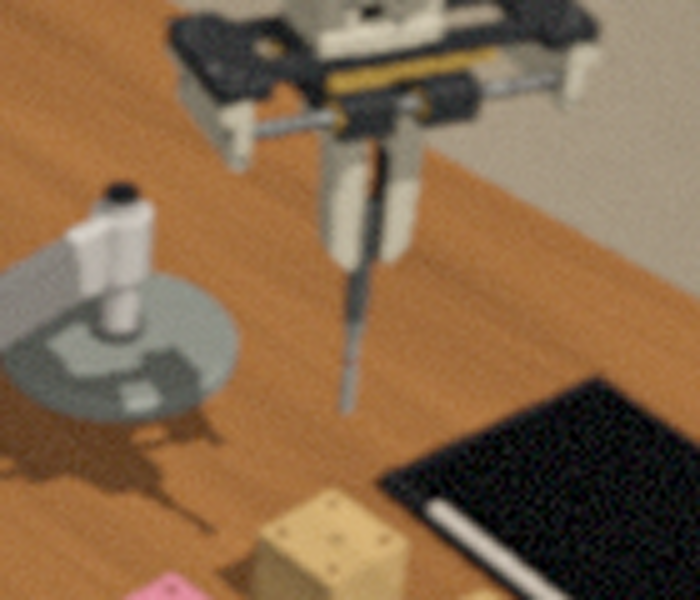

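View pics/wrist5.png

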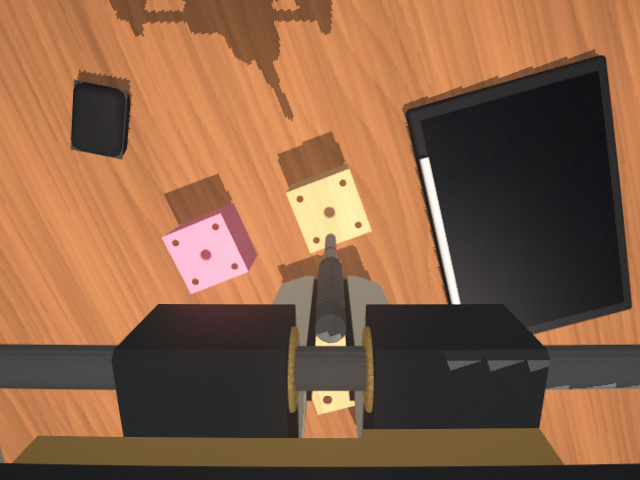

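Out cleanly. Side view tip at (369,252), predicted (368.5,252.6); wrist view tip at (330.5,236), predicted (332,238). The empty hole is at wrist (329,212).

Call:
{"name": "carry_out", "arguments": {
  "motion": [-0.01,0,-0.009,-0.3,0,0,-1,-0.02,0,-0.0175,0,0,0,-1,-0.03,0,-0.025,0,0,0,-1,-0.035,0,-0.03,0,0,0,-1,-0.035,0,-0.03,0,0,0,-1]
}}

```text
t: 7.7
tool_pos: [0.4815, -0.0717, 0.2176]
orientation: [-1.033, 1.48, -1.454]
force: [-0.1, 0.3, 0.0]
opening: 0.0112
```

Call:
{"name": "carry_out", "arguments": {
  "motion": [-0.02,0,-0.017,0,0,0,-1,-0.01,0,-0.009,0,0,0,-1,-0.005,0,-0.005,0,0,0,-1,0,0,0,0,0,0,-1,0,0,0,0,0,0,-1]
}}

```text
t: 8.2
tool_pos: [0.4587, -0.0209, 0.2141]
orientation: [-1.042, 1.483, -1.445]
force: [-0.2, -0.1, -0.2]
opening: 0.0109
```

Run:
```python
from h import *
W=imaging.camera_model('wrist')
plan([0.4645,-0.0075,0.225],np.radians(-20),.03)
m=imaging.camera_model('wrist');im=imaging.read_camera('wrist')
cv2.imwrite('pics/w6.png',im); np.savez('w6.npz',**m)
s=robot.read_state();M=R.from_rotvec(s['orientation']).as_matrix();print(s['t'],proj(m,s['tool_pos']+M[:,1]*.0932),proj(m,[0.4645,-0.0075,0.104]))
```

```text
t 8.2 pos [ 0.4587 -0.0209  0.2141] F [-0.23 -0.09 -0.22] open 0.0109
axes x [-0.34  -0.94   0.001] y [-0.025  0.008 -1.   ] z [ 0.94  -0.34  -0.026] yaw -19.89
total in tool axes [-0.0145 -0.0109  0.0006] turn [1.51 0.11 0.07] n 0.2904969352283388
0 [-0.0145 -0.0109  0.0006] [1.51 0.11 0.07]
8.25 [[332.31413735 238.75826927]] [[337.70912872 210.91769204]]
```

View pics/w6.png

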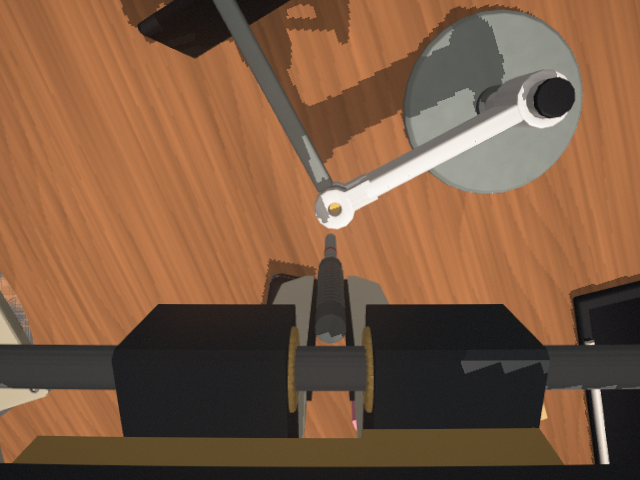

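Call:
{"name": "carry_out", "arguments": {
  "motion": [-0.007,-0.005,0,1.5,0,0,-1,-0.003,0,0,0,0,0,-1,0,0,0,0,0,0,-1,0,0,0,0,0,0,-1,0,0,0,0,0,0,-1]
}}

```text
t: 8.75
tool_pos: [0.4637, -0.0134, 0.2197]
orientation: [-1.022, 1.461, -1.466]
force: [-0.4, -0.1, -1.1]
opening: 0.0113
```

Run:
```python
from h import *
plan([0.4645,-0.0075,0.210],np.radians(-20),.03)
m=imaging.camera_model('wrist');im=imaging.read_camera('wrist')
np.savez('w7.npz',**m)
s=robot.read_state();M=R.from_rotvec(s['orientation']).as_matrix();print(s['t'],proj(m,s['tool_pos']+M[:,1]*.0932),proj(m,[0.4645,-0.0075,0.104]))
cv2.imwrite('pics/w7.png',cv2.resize(im[160:260,270:390],None,fx=6,fy=6,interpolation=cv2.INTER_CUBIC))
```

```text
t 8.75 pos [ 0.4637 -0.0134  0.2197] F [-0.4  -0.13 -1.09] open 0.0113
axes x [-0.344 -0.939  0.002] y [ 0.002 -0.002 -1.   ] z [ 0.939 -0.344  0.002] yaw -20.14
total in tool axes [-0.0058  0.0097 -0.0013] turn [-0.14 -0.14  0.09] n 0.1930174834541193
0 [-0.0058  0.0097 -0.0013] [-0.14 -0.14  0.09]
8.8 [[332.18963405 238.54508386]] [[329.81230379 221.7779527 ]]
```

View pics/w7.png

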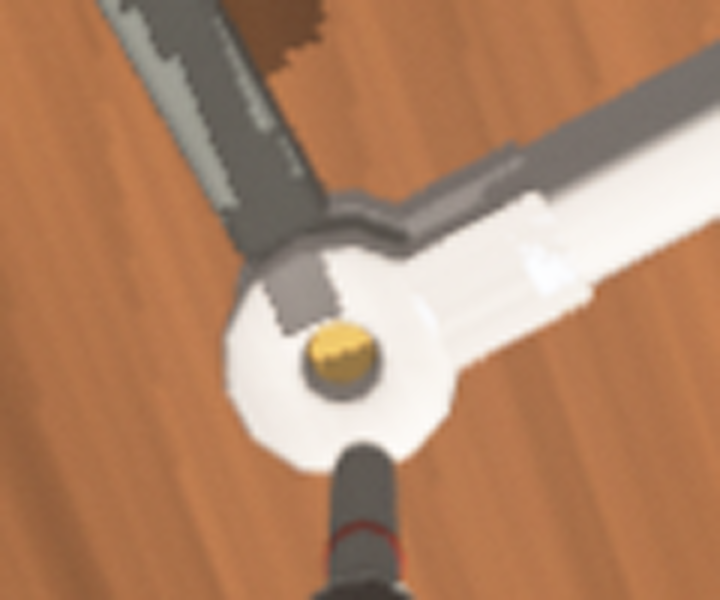

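Run:
```python
from h import *
m=dict(np.load('w7.npz'));x=np.array([.4637,-.0134,.2197])
b=onz(m,(326.6,219.7),.104);t=onz(m,(330.4,238.7),.1265);print(b,t,x+(b-t))
plan(np.r_[(x+b-t)[:2],.206],np.radians(-20))
```

```text
[ 0.46292882 -0.00536129  0.104     ] [ 0.46274528 -0.01326195  0.1265    ] [ 0.46388354 -0.00549934  0.1972    ]
t 8.8 pos [ 0.4637 -0.0134  0.2197] F [-0.08  0.44 -0.05] open 0.0114
axes x [-0.344 -0.939  0.002] y [ 0.002 -0.002 -1.   ] z [ 0.939 -0.344  0.002] yaw -20.13
total in tool axes [-0.0075  0.0136 -0.0026] turn [-0.13 -0.13  0.09] n 0.27274021170915214
0 [-0.0075  0.0136 -0.0026] [-0.13 -0.13  0.09]
```

Call:
{"name": "carry_out", "arguments": {
  "motion": [-0.0035,0.005,-0.0013,-0.1,0,0,-1,-0.002,0.004,-0.0008,0,0,0,-1,0,0,0,0,0,0,-1,0,0,0,0,0,0,-1,0,0,0,0,0,0,-1]
}}

```text
t: 9.3
tool_pos: [0.4632, -0.007, 0.2091]
orientation: [-1.024, 1.463, -1.464]
force: [0.5, 0.2, -0.6]
opening: 0.011
```

Run:
```python
from h import *
plan([0.4639,-0.0055,0.206],np.radians(-20),.03)
m=imaging.camera_model('wrist');im=imaging.read_camera('wrist')
np.savez('w8.npz',**m)
s=robot.read_state();M=R.from_rotvec(s['orientation']).as_matrix();print(s['t'],s['tool_pos'],proj(m,s['tool_pos']+M[:,1]*.0932),proj(m,[0.4645,-0.0075,0.104]))
cv2.imwrite('pics/w8.png',cv2.resize(im[160:260,270:390],None,fx=6,fy=6,interpolation=cv2.INTER_CUBIC))
im=imaging.read_camera('side');cv2.imwrite('pics/s8.png',cv2.resize(im[170:270,230:350],None,fx=6,fy=6,interpolation=cv2.INTER_CUBIC))
```

```text
t 9.3 pos [ 0.4632 -0.007   0.2091] F [ 0.47  0.15 -0.61] open 0.011
axes x [-0.344 -0.939  0.002] y [-0.002 -0.002 -1.   ] z [ 0.939 -0.344 -0.001] yaw -20.14
total in tool axes [-0.0016  0.0031  0.0001] turn [ 0.05 -0.14  0.11] n 0.06147476009771076
0 [-0.0016  0.0031  0.0001] [ 0.05 -0.14  0.11]
9.35 [ 0.4632785  -0.0069935   0.20917381] [[332.30341135 238.57723234]] [[334.31229064 233.73808439]]
```

View pics/w8.png

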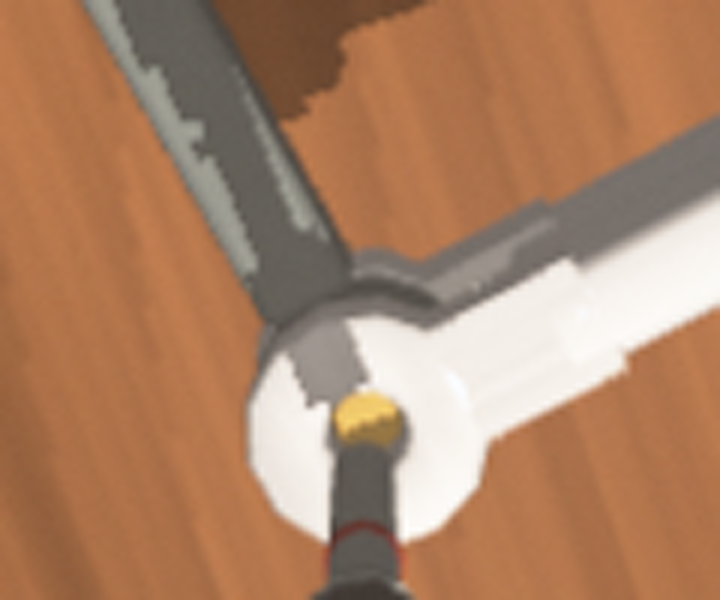

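View pics/s8.png

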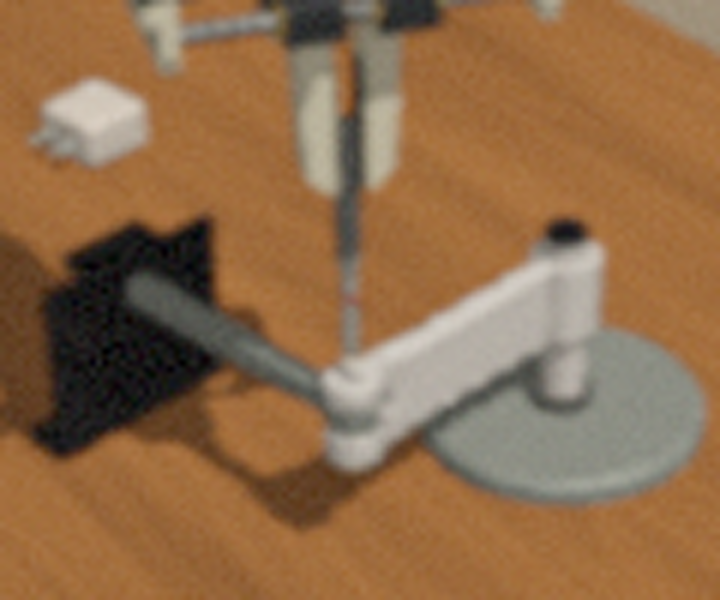

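Run:
```python
from h import *
m=dict(np.load('w8.npz'));x=np.array([.4632,-.0070,.2091])
b=onz(m,(330.9,231.25),.104);t=onz(m,(330.4,238.7),.1159);print(b,t,x+(b-t))
plan(np.r_[(x+b-t)[:2],.201],np.radians(-20))
```

```text
[ 0.46294768 -0.00510515  0.104     ] [ 0.46196933 -0.00680975  0.1159    ] [ 0.46417834 -0.00529541  0.1972    ]
t 9.4 pos [ 0.4633 -0.007   0.2093] F [-0.68  0.23 -0.23] open 0.011
axes x [-0.344 -0.939  0.002] y [-0.001 -0.002 -1.   ] z [ 0.939 -0.344 -0.001] yaw -20.14
total in tool axes [-0.0019  0.0083  0.0002] turn [ 0.03 -0.14  0.11] n 0.16537214450604207
0 [-0.0019  0.0083  0.0002] [ 0.03 -0.14  0.11]
```

Call:
{"name": "carry_out", "arguments": {
  "motion": [-0.0016,0.002,0,0,0,0,-1,0,0.002,0,0,0,0,-1,0,0,0,0,0,0,-1,0,0,0,0,0,0,-1,0,0,0,0,0,0,-1]
}}

```text
t: 9.9
tool_pos: [0.4641, -0.0055, 0.2052]
orientation: [-1.023, 1.463, -1.465]
force: [0.4, -0.5, -1.0]
opening: 0.0111
```

Run:
```python
from h import *
plan([0.4641,-0.0054,0.200],np.radians(-20),.03)
m=imaging.camera_model('wrist');im=imaging.read_camera('wrist')
np.savez('w9.npz',**m)
s=robot.read_state();print(s['tool_pos'])
cv2.imwrite('pics/w9.png',cv2.resize(im[180:260,280:380],None,fx=8,fy=7.5,interpolation=cv2.INTER_CUBIC))
```

```text
t 9.9 pos [ 0.4641 -0.0055  0.2052] F [ 0.44 -0.5  -1.01] open 0.0111
axes x [-0.345 -0.939  0.002] y [-0.001 -0.002 -1.   ] z [ 0.939 -0.345 -0.   ] yaw -20.15
total in tool axes [-0.0001  0.0052 -0.0001] turn [ 0.   -0.15  0.1 ] n 0.1035628731298241
0 [-0.0001  0.0052 -0.0001] [ 0.   -0.15  0.1 ]
[ 0.46411709 -0.00553373  0.20518468]
```

View pics/w9.png

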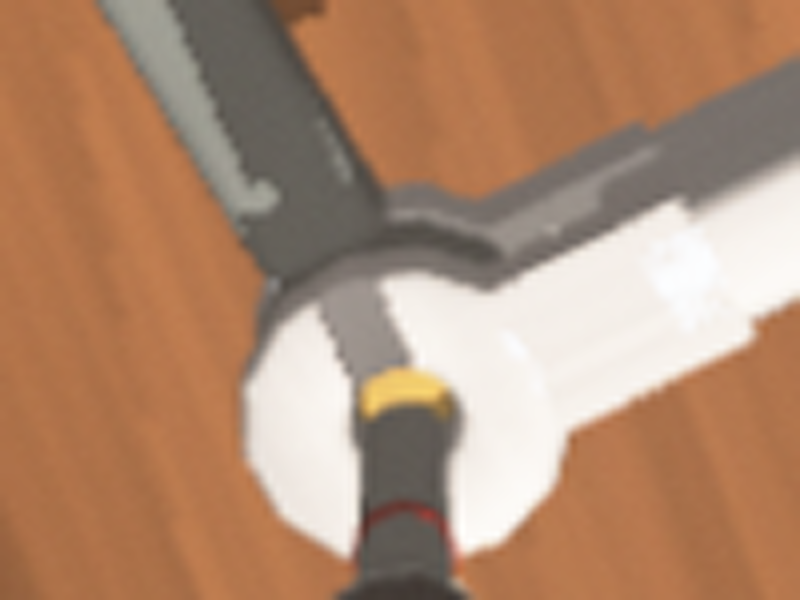

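Call:
{"name": "carry_out", "arguments": {
  "motion": [0,0.0015,0.0003,0,0,0,-1,0,0.0015,0,0,0,0,-1,0,0.0015,0,0,0,0,-1,0,0,0,0,0,0,-1,0,0,0,0,0,0,-1]
}}

```text
t: 10.45
tool_pos: [0.4644, -0.0057, 0.2003]
orientation: [-1.023, 1.463, -1.465]
force: [-0.8, -0.8, -0.8]
opening: 0.011
```

Call:
{"name": "carry_out", "arguments": {
  "motion": [0,0.0008,0,0,0,0,-1,0,0.0008,0,0,0,0,-1,0,0.0008,0,0,0,0,-1,0,0,0,0,0,0,-1,0,0,0,0,0,0,-1]
}}

```text
t: 10.95
tool_pos: [0.4644, -0.0057, 0.1977]
orientation: [-1.023, 1.463, -1.465]
force: [0.7, -0.5, -0.6]
opening: 0.0109
```

Run:
```python
from h import *
plan([0.4642,-0.0054,0.195],np.radians(-20),.03)
```

```text
t 10.95 pos [ 0.4644 -0.0057  0.1977] F [ 0.7  -0.52 -0.65] open 0.0109
axes x [-0.345 -0.939  0.002] y [-0.001 -0.002 -1.   ] z [ 0.939 -0.345  0.   ] yaw -20.16
total in tool axes [-0.0002  0.0027 -0.0003] turn [-0.   -0.16  0.1 ] n 0.0544969600483361
0 [-0.0002  0.0027 -0.0003] [-0.   -0.16  0.1 ]
```

Call:
{"name": "carry_out", "arguments": {
  "motion": [0,0.0006,0,0,0,0,-1,0,0.0006,0,0,0,0,-1,0,0.0006,0,0,0,0,-1,0,0.0006,0,0,0,0,-1,0,0.0006,0,0,0,0,-1]
}}

```text
t: 11.45
tool_pos: [0.4646, -0.0057, 0.1946]
orientation: [-1.023, 1.463, -1.465]
force: [-0.5, 0.0, -0.6]
opening: 0.0111
```

Run:
```python
from h import *
plan([0.4642,-0.0054,0.195],np.radians(-20),.03)
im=imaging.read_camera('wrist')
cv2.imwrite('pics/w10.png',cv2.resize(im[180:260,280:380],None,fx=8,fy=7.5,interpolation=cv2.INTER_CUBIC))
```

```text
t 11.45 pos [ 0.4646 -0.0057  0.1946] F [-0.52  0.03 -0.61] open 0.0111
axes x [-0.345 -0.939  0.002] y [-0.    -0.002 -1.   ] z [ 0.939 -0.345  0.   ] yaw -20.16
total in tool axes [-0.0002 -0.0004 -0.0004] turn [-0.02 -0.16  0.1 ] n 0.018497493926154695
0 [-0.0002 -0.0004 -0.0004] [-0.02 -0.16  0.1 ]
```

View pics/w10.png

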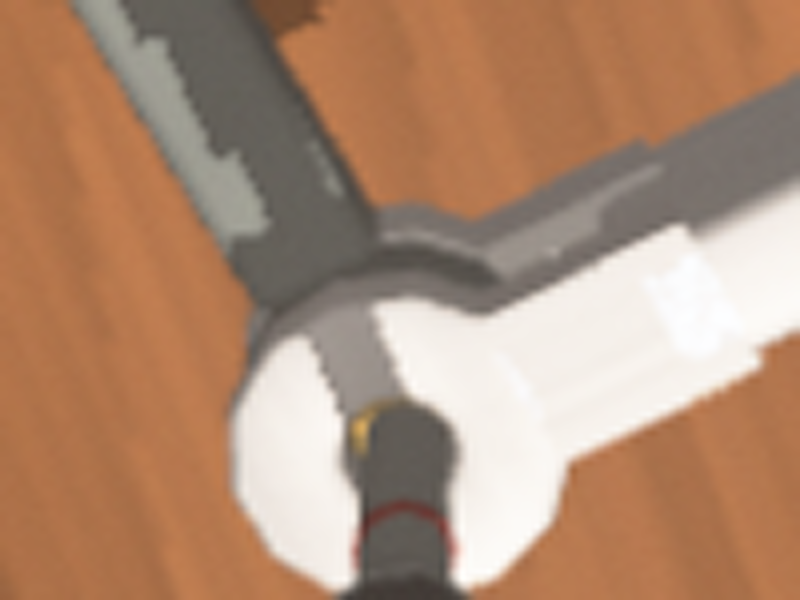

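The tip covers the mouth at about (404,440) in the crop, nearly centred and without force. Continuing down slowly.

Call:
{"name": "carry_out", "arguments": {
  "motion": [0,0.0006,-0.0003,0,0,0,-1,0,0.0006,0,0,0,0,-1,0,0.0006,0,0,0,0,-1,0,0.0006,0,0,0,0,-1,0,0.0006,0,0,0,0,-1]
}}

```text
t: 12.0
tool_pos: [0.4642, -0.0056, 0.1913]
orientation: [-1.023, 1.463, -1.465]
force: [0.0, -0.3, -0.6]
opening: 0.0112
```

Run:
```python
from h import *
plan([0.4642,-0.0054,0.195],np.radians(-20),.03)
```

```text
t 12.0 pos [ 0.4642 -0.0056  0.1913] F [ 0.05 -0.33 -0.62] open 0.0112
axes x [-0.345 -0.939  0.002] y [-0.    -0.002 -1.   ] z [ 0.939 -0.345  0.   ] yaw -20.16
total in tool axes [-0.0002 -0.0037 -0.0001] turn [-0.01 -0.16  0.1 ] n 0.07406195443886097
0 [-0.0002 -0.0037 -0.0001] [-0.01 -0.16  0.1 ]
```

Call:
{"name": "carry_out", "arguments": {
  "motion": [0,0.0006,0,0,0,0,-1,0,0.0006,0,0,0,0,-1,0,0.0006,0,0,0,0,-1,0,0.0006,0,0,0,0,-1,0,0.0006,0,0,0,0,-1]
}}

```text
t: 12.5
tool_pos: [0.4648, -0.0056, 0.1904]
orientation: [-1.021, 1.461, -1.466]
force: [-2.0, 0.1, 5.8]
opening: 0.0112
```

Call:
{"name": "carry_out", "arguments": {
  "motion": [0,0.0006,0,0,0,0,-1,0,0.0006,0,0,0,0,-1,0,0.0006,0,0,0,0,-1,0,0.0006,0,0,0,0,-1,0,0.0006,0,0,0,0,-1]
}}

```text
t: 13.0
tool_pos: [0.4648, -0.0055, 0.1904]
orientation: [-1.021, 1.46, -1.466]
force: [-2.5, 0.5, 5.2]
opening: 0.0108
```

Contact with the pin at TCP z 0.1904 (tip about 0.097, so the pin starts near 0.003). I'll push with slightly larger steps.

Call:
{"name": "carry_out", "arguments": {
  "motion": [0,0.0012,0,0,0,0,-1,0,0.0013,0,0,0,0,-1,0,0.0013,0,0,0,0,-1,0,0.0013,0,0,0,0,-1,0,0.0013,0,0,0,0,-1]
}}

```text
t: 13.5
tool_pos: [0.4653, -0.0055, 0.1894]
orientation: [-1.019, 1.458, -1.467]
force: [-4.2, -0.6, 9.5]
opening: 0.0106
```

Call:
{"name": "carry_out", "arguments": {
  "motion": [0,0.0015,0,0,0,0,-1,0,0.0015,0,0,0,0,-1,0,0.0015,0,0,0,0,-1,0,0.0015,0,0,0,0,-1,0,0.0015,0,0,0,0,-1]
}}

```text
t: 14.0
tool_pos: [0.4653, -0.0054, 0.1879]
orientation: [-1.018, 1.456, -1.467]
force: [-4.6, 0.7, 9.9]
opening: 0.011
```

Run:
```python
from h import *
plan([0.4642,-0.0054,0.195],np.radians(-20),.03)
```

```text
t 14.0 pos [ 0.4653 -0.0054  0.1879] F [-4.59  0.7   9.95] open 0.011
axes x [-0.344 -0.939  0.   ] y [ 0.007 -0.003 -1.   ] z [ 0.939 -0.344  0.007] yaw -20.11
total in tool axes [ 0.0004 -0.0071 -0.001 ] turn [-0.42 -0.11  0.01] n 0.1423347355301329
0 [ 0.0004 -0.0071 -0.001 ] [-0.42 -0.11  0.01]
```

Call:
{"name": "carry_out", "arguments": {
  "motion": [0,0.0017,-0.0005,-0.25,0,0,-1,0,0.0018,-0.0004,-0.15,0,0,-1,0,0.0018,-0.0003,-0.05,0,0,-1,0,0.0018,-0.0002,-0.05,0,0,-1,0,0.0018,-0.0002,-0.05,0,0,-1]
}}

```text
t: 14.5
tool_pos: [0.4655, -0.0055, 0.1861]
orientation: [-1.02, 1.46, -1.465]
force: [-4.3, 0.1, 10.3]
opening: 0.0112
```

Run:
```python
from h import *
plan([0.4642,-0.0054,0.195],np.radians(-20),.03)
```

```text
t 14.5 pos [ 0.4655 -0.0055  0.1861] F [-4.31  0.06 10.34] open 0.0112
axes x [-0.344 -0.939 -0.   ] y [ 0.004 -0.001 -1.   ] z [ 0.939 -0.344  0.004] yaw -20.1
total in tool axes [ 0.0004 -0.0089 -0.0012] turn [-0.21 -0.1  -0.01] n 0.17762856341052494
0 [ 0.0004 -0.0089 -0.0012] [-0.21 -0.1  -0.01]
```

Call:
{"name": "carry_out", "arguments": {
  "motion": [0,0.0022,-0.0008,-0.2,0,0,-1,0,0.0025,-0.0008,-0.1,0,0,-1,0,0.0025,-0.0008,-0.1,0,0,-1,0,0.0025,-0.0008,-0.1,0,0,-1,0,0.0025,-0.0008,-0.1,0,0,-1]
}}

```text
t: 15.0
tool_pos: [0.4653, -0.0053, 0.1832]
orientation: [-1.019, 1.46, -1.465]
force: [-3.9, 0.5, 13.5]
opening: 0.0112
```

Run:
```python
from h import *
plan([0.4642,-0.0054,0.195],np.radians(-20),.03)
im=imaging.read_camera('side');cv2.imwrite('pics/s11.png',cv2.resize(im[170:270,230:350],None,fx=6,fy=6,interpolation=cv2.INTER_CUBIC))
im=imaging.read_camera('wrist')
cv2.imwrite('pics/w11.png',cv2.resize(im[180:260,280:380],None,fx=8,fy=7.5,interpolation=cv2.INTER_CUBIC))
```

```text
t 15.0 pos [ 0.4653 -0.0053  0.1832] F [-3.9   0.55 13.46] open 0.0112
axes x [-0.344 -0.939 -0.001] y [ 0.004 -0.001 -1.   ] z [ 0.939 -0.344  0.004] yaw -20.1
total in tool axes [ 0.0005 -0.0118 -0.0009] turn [-0.24 -0.1  -0.05] n 0.2364127945413759
0 [ 0.0005 -0.0118 -0.0009] [-0.24 -0.1  -0.05]
```

View pics/w11.png

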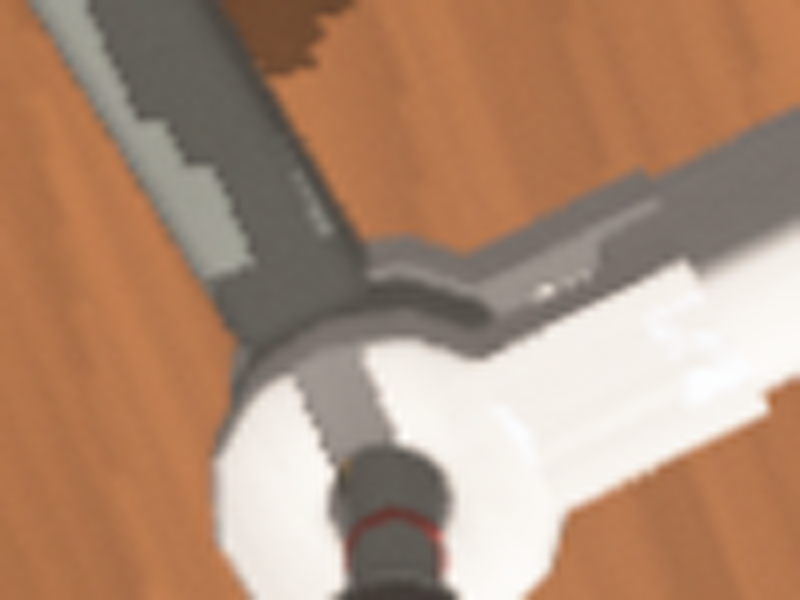

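View pics/s11.png

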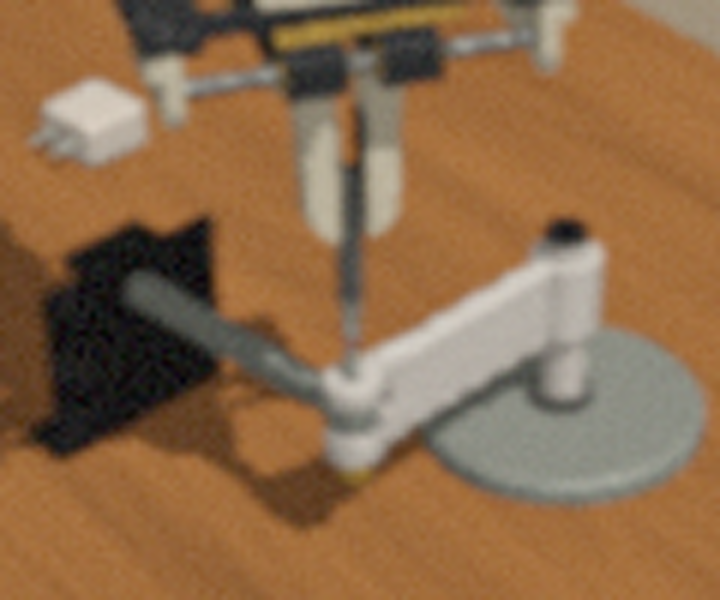

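The tip is in the bore, and brass now shows under the bottom lug (side crop (357,475)). Continuing.

Call:
{"name": "carry_out", "arguments": {
  "motion": [0,0.0027,-0.0008,-0.2,0,0,-1,0,0.0028,-0.0008,-0.1,0,0,-1,0,0.0028,-0.0008,-0.1,0,0,-1,0,0.0028,-0.0008,-0.1,0,0,-1,0,0.0028,-0.0008,-0.1,0,0,-1]
}}

```text
t: 15.6
tool_pos: [0.4654, -0.0053, 0.1792]
orientation: [-1.017, 1.459, -1.465]
force: [-3.7, -0.8, 14.4]
opening: 0.0113
```

Call:
{"name": "carry_out", "arguments": {
  "motion": [0,0.0028,-0.0008,-0.1,0,0,-1,0,0.0028,-0.0008,-0.1,0,0,-1,0,0.0028,-0.0008,-0.1,0,0,-1,0,0.0028,-0.0008,-0.1,0,0,-1,0,0.0028,-0.0008,-0.1,0,0,-1]
}}

```text
t: 16.1
tool_pos: [0.4652, -0.0052, 0.1753]
orientation: [-1.016, 1.457, -1.466]
force: [-5.1, 0.6, 13.4]
opening: 0.0109
```

Run:
```python
from h import *
plan([0.4642,-0.0054,0.164],np.radians(-20),.03)
```

```text
t 16.1 pos [ 0.4652 -0.0052  0.1753] F [-5.12  0.55 13.41] open 0.0109
axes x [-0.344 -0.939 -0.002] y [ 0.008 -0.001 -1.   ] z [ 0.939 -0.344  0.008] yaw -20.11
total in tool axes [ 0.0005  0.0113 -0.0009] turn [-0.44 -0.11 -0.12] n 0.22665553804685892
0 [ 0.0005  0.0113 -0.0009] [-0.44 -0.11 -0.12]
```

Call:
{"name": "carry_out", "arguments": {
  "motion": [0,0.0028,-0.001,-0.3,0,0,-1,0,0.0028,-0.001,-0.2,0,0,-1,0,0.0028,-0.001,-0.2,0,0,-1,0,0.0028,-0.001,-0.2,0,0,-1,0,0.0028,-0.001,-0.2,0,0,-1]
}}

```text
t: 16.6
tool_pos: [0.4653, -0.0053, 0.1719]
orientation: [-1.018, 1.462, -1.462]
force: [-3.4, -1.4, 13.2]
opening: 0.011
```

Call:
{"name": "carry_out", "arguments": {
  "motion": [0,0.0026,-0.001,-0.2,0,0,-1,0,0.0026,-0.001,-0.2,0,0,-1,0,0.0026,-0.001,-0.2,0,0,-1,0,0.0024,-0.001,-0.2,0,0,-1,0,0.002,-0.001,-0.2,0,0,-1]
}}

```text
t: 17.1
tool_pos: [0.4653, -0.0055, 0.1693]
orientation: [-1.02, 1.465, -1.46]
force: [-3.0, -0.3, 9.7]
opening: 0.0112
```

Run:
```python
from h import *
plan([0.4642,-0.0054,0.164],np.radians(-20),.03)
im=imaging.read_camera('side');cv2.imwrite('pics/s12.png',cv2.resize(im[190:270,240:340],None,fx=8,fy=7.5,interpolation=cv2.INTER_CUBIC))
im=imaging.read_camera('wrist')
cv2.imwrite('pics/w12.png',cv2.resize(im[200:280,280:380],None,fx=8,fy=7.5,interpolation=cv2.INTER_CUBIC))
```

```text
t 17.1 pos [ 0.4653 -0.0055  0.1693] F [-3.02 -0.34  9.72] open 0.0112
axes x [-0.344 -0.939 -0.003] y [-0.     0.003 -1.   ] z [ 0.939 -0.344 -0.002] yaw -20.13
total in tool axes [ 0.0003  0.0053 -0.001 ] turn [ 0.09 -0.13 -0.18] n 0.10639112300916291
0 [ 0.0003  0.0053 -0.001 ] [ 0.09 -0.13 -0.18]
```

View pics/w12.png

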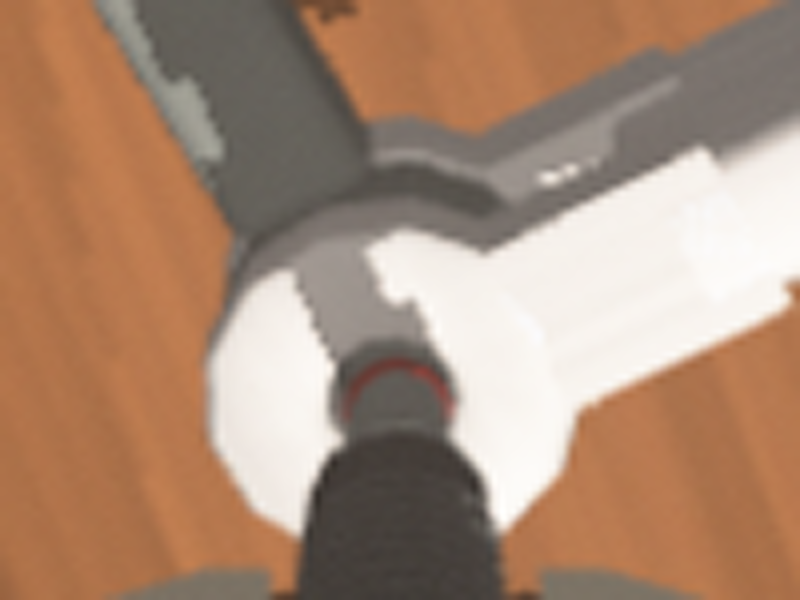

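View pics/s12.png

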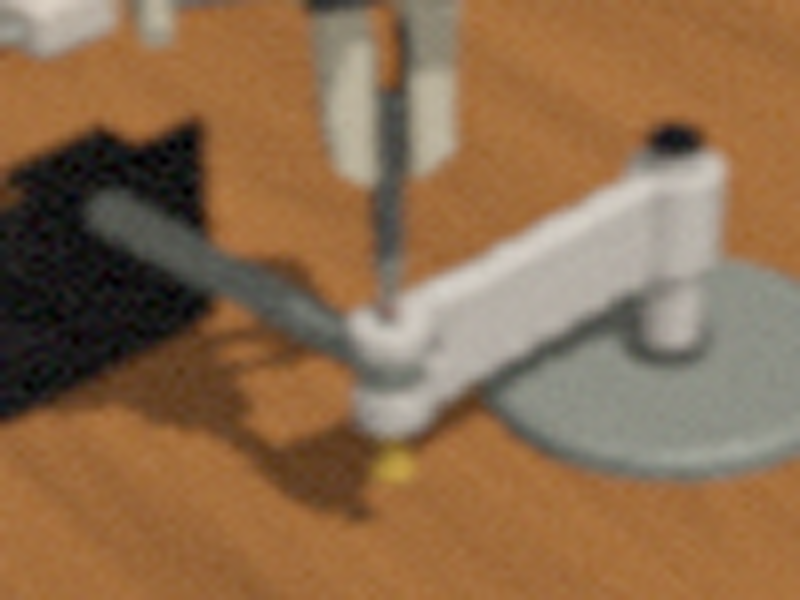

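The red ring is still a little above the face (wrist crop (400,375)), and the TCP reading says 5 mm to go.

Call:
{"name": "carry_out", "arguments": {
  "motion": [0,0.0028,-0.0008,-0.1,0,0,-1,0,0.0028,-0.0008,-0.1,0,0,-1,0,0.0028,-0.0008,-0.1,0,0,-1,0,0.0028,-0.0008,-0.1,0,0,-1,0,0.0024,-0.0008,-0.1,0,0,-1]
}}

```text
t: 17.7
tool_pos: [0.4656, -0.0056, 0.1655]
orientation: [-1.018, 1.463, -1.461]
force: [-4.0, 0.3, 13.1]
opening: 0.0109
```

Run:
```python
from h import *
plan([0.4642,-0.0054,0.164],np.radians(-20),.03)
im=imaging.read_camera('side');cv2.imwrite('pics/s13.png',cv2.resize(im[190:270,240:340],None,fx=8,fy=7.5,interpolation=cv2.INTER_CUBIC))
im=imaging.read_camera('wrist')
cv2.imwrite('pics/w13.png',cv2.resize(im[200:280,280:380],None,fx=8,fy=7.5,interpolation=cv2.INTER_CUBIC))
```

```text
t 17.7 pos [ 0.4656 -0.0056  0.1655] F [-4.01  0.27 13.1 ] open 0.0109
axes x [-0.344 -0.939 -0.004] y [ 0.003  0.003 -1.   ] z [ 0.939 -0.344  0.001] yaw -20.14
total in tool axes [ 0.0003  0.0015 -0.0014] turn [-0.08 -0.14 -0.21] n 0.03061935747835392
0 [ 0.0003  0.0015 -0.0014] [-0.08 -0.14 -0.21]
```

View pics/w13.png

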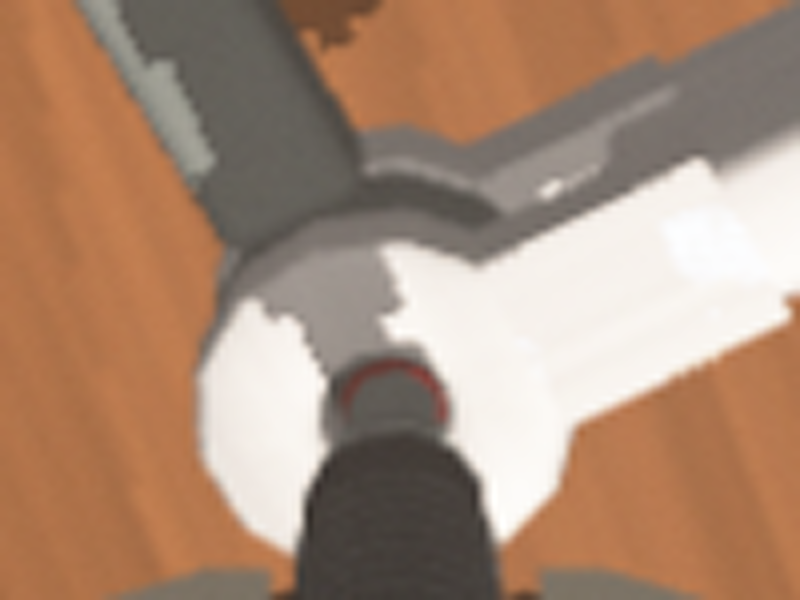

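View pics/s13.png

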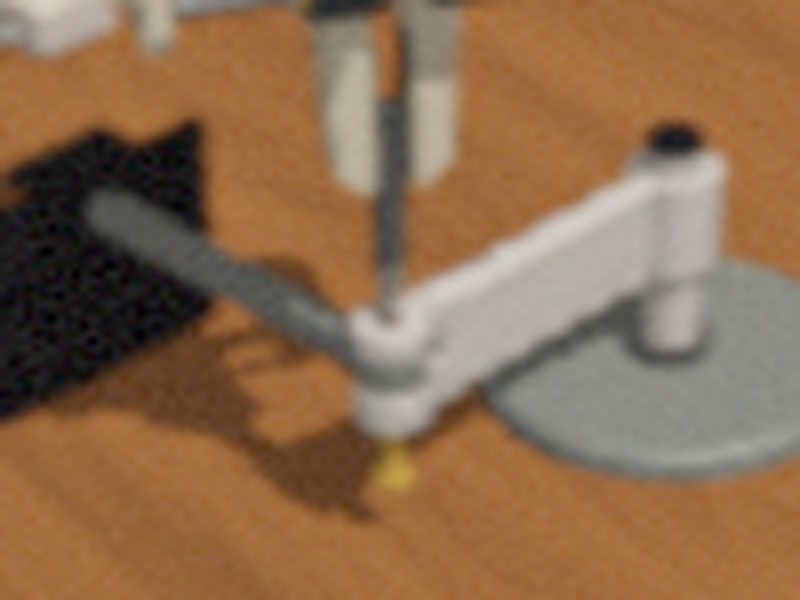

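The ring is almost level with the mouth. One last small push, then ease off.

Call:
{"name": "carry_out", "arguments": {
  "motion": [0,0.0024,-0.0005,0,0,0,-1,0,0.002,-0.0005,0,0,0,-1,0,0,0,0,0,0,-1,0,0,0,0,0,0,-1,0,0,0,0,0,0,-1]
}}

```text
t: 18.3
tool_pos: [0.4649, -0.0059, 0.1643]
orientation: [-1.018, 1.461, -1.463]
force: [-0.9, 1.0, 1.0]
opening: 0.0113
```

Run:
```python
from h import *
plan([0.4642,-0.0054,0.164],np.radians(-20),.03)
im=imaging.read_camera('side');cv2.imwrite('pics/s14.png',cv2.resize(im[190:270,240:340],None,fx=8,fy=7.5,interpolation=cv2.INTER_CUBIC))
im=imaging.read_camera('wrist')
cv2.imwrite('pics/w14.png',cv2.resize(im[200:280,280:380],None,fx=8,fy=7.5,interpolation=cv2.INTER_CUBIC))
```

```text
t 18.3 pos [ 0.4649 -0.0059  0.1643] F [-0.91  1.    0.98] open 0.0113
axes x [-0.344 -0.939 -0.003] y [ 0.004  0.001 -1.   ] z [ 0.939 -0.344  0.003] yaw -20.14
total in tool axes [-0.0002  0.0003 -0.0008] turn [-0.18 -0.14 -0.15] n 0.020858241507245145
0 [-0.0002  0.0003 -0.0008] [-0.18 -0.14 -0.15]
```

View pics/w14.png

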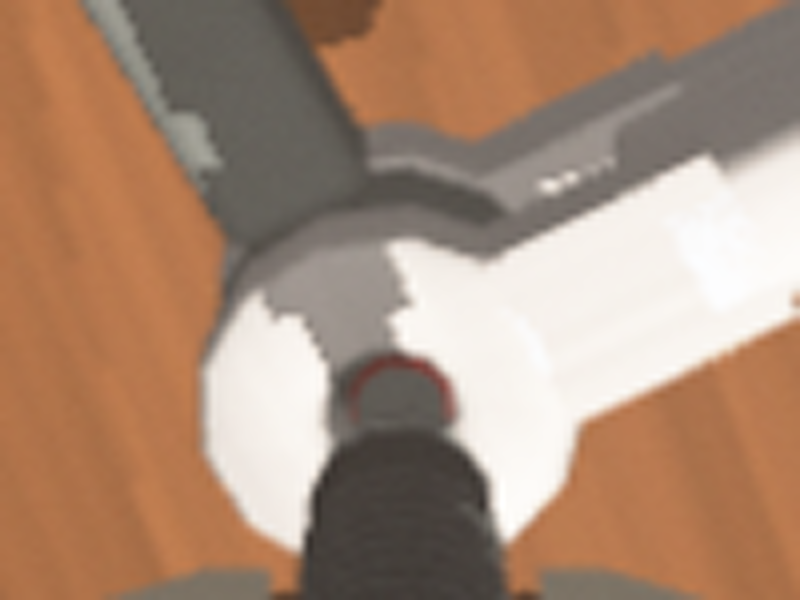

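View pics/s14.png

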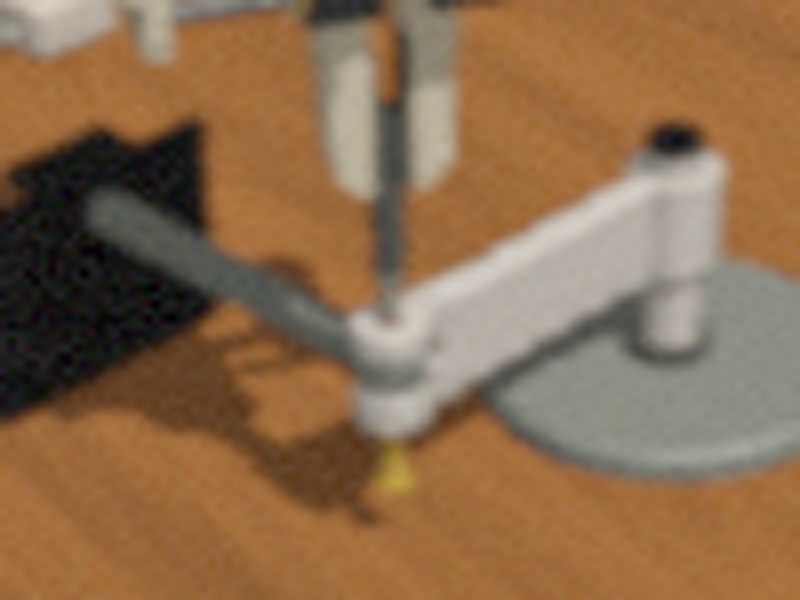

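Ring level with the mouth: far edge at (400,360), meeting the bore's rim. Withdrawing straight up.

Call:
{"name": "carry_out", "arguments": {
  "motion": [0,-0.004,-0.0004,-0.1,0,0,-1,0,-0.006,-0.0003,-0.1,0,0,-1,0,-0.008,0,0,0,0,-1,0,-0.009,0,0,0,0,-1,0,-0.009,0,0,0,0,-1]
}}

```text
t: 18.9
tool_pos: [0.4637, -0.0055, 0.2014]
orientation: [-1.021, 1.466, -1.46]
force: [-0.2, 0.7, -0.5]
opening: 0.0111
```

Call:
{"name": "carry_out", "arguments": {
  "motion": [0,-0.012,0,0,0,0,-1,0,-0.015,0,0,0,0,-1,0,-0.01,0,0,0,0,-1,0,-0.004,0,0,0,0,-1,0,0,0,0,0,0,-1]
}}

```text
t: 19.4
tool_pos: [0.4653, -0.0057, 0.2498]
orientation: [-1.017, 1.462, -1.462]
force: [0.3, 0.3, -0.5]
opening: 0.0111
```

Run:
```python
from h import *
plan([0.5493,-0.2368,0.23],np.radians(-19.8),.03)
im=imaging.read_camera('wrist');cv2.imwrite('pics/w15.png',im)
im=imaging.read_camera('side');cv2.imwrite('pics/s15.png',cv2.resize(im[170:270,230:350],None,fx=6,fy=6,interpolation=cv2.INTER_CUBIC))
```

```text
t 19.4 pos [ 0.4653 -0.0057  0.2498] F [ 0.26  0.3  -0.54] open 0.0111
axes x [-0.344 -0.939 -0.004] y [ 0.004  0.003 -1.   ] z [ 0.939 -0.344  0.003] yaw -20.13
total in tool axes [0.1882 0.0195 0.1583] turn [-0.17 -0.33 -0.24] n 3.7635450885219424
0 [0.0209 0.0022 0.0176] [-0.02 -0.04 -0.03]
1 [0.0209 0.0022 0.0176] [-0.02 -0.04 -0.03]
2 [0.0209 0.0022 0.0176] [-0.02 -0.04 -0.03]
3 [0.0209 0.0022 0.0176] [-0.02 -0.04 -0.03]
4 [0.0209 0.0022 0.0175] [-0.02 -0.04 -0.03]
5 [0.021  0.0022 0.0175] [-0.02 -0.04 -0.03]
6 [0.021  0.0022 0.0175] [-0.02 -0.04 -0.03]
7 [0.021  0.0022 0.0175] [-0.02 -0.04 -0.03]
8 [0.021  0.0022 0.0175] [-0.02 -0.04 -0.03]
```

View pics/w15.png

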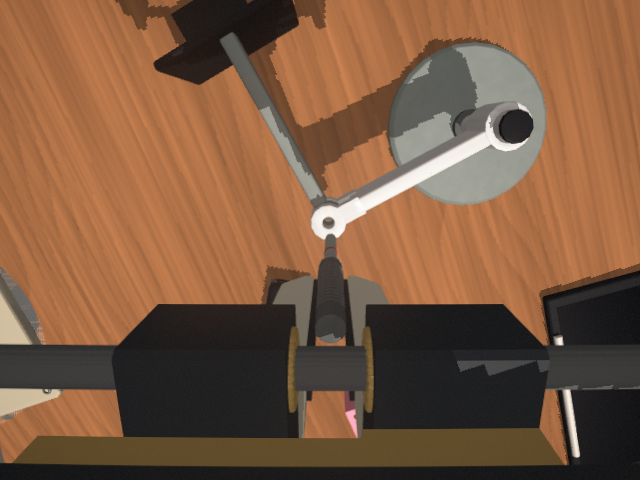

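View pics/s15.png

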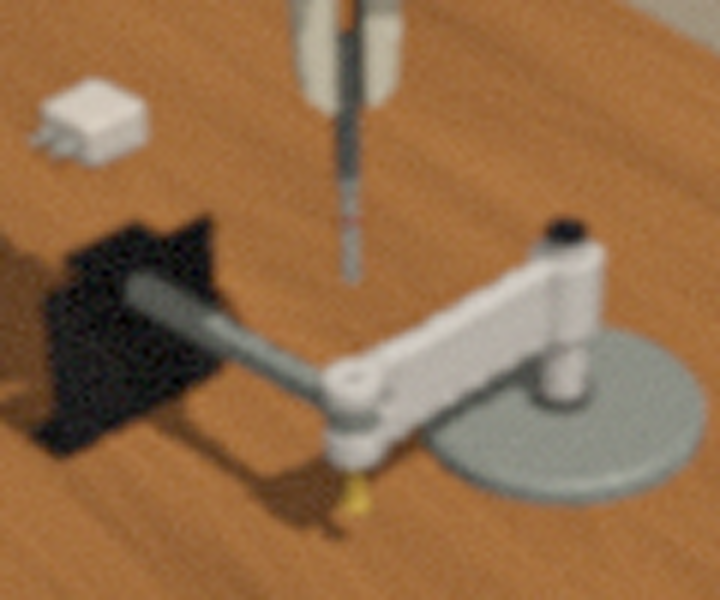

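The punch is free and the pin hangs below the lug (side crop (355,490)). Back to the block.

Call:
{"name": "carry_out", "arguments": {
  "motion": [0.01,0.002,0.0085,-0.15,-0.15,-0.2,-1,0.02,0.002,0.017,0,0,0,-1,0.03,0.002,0.025,0,0,0,-1,0.035,0.002,0.029,0,0,0,-1,0.035,0.002,0.029,0,0,0,-1]
}}

```text
t: 20.0
tool_pos: [0.5231, -0.1677, 0.2344]
orientation: [-1.032, 1.459, -1.451]
force: [1.0, -0.0, -0.2]
opening: 0.0107
```

Call:
{"name": "carry_out", "arguments": {
  "motion": [0.025,0,0.021,0,0,0,-1,0.015,0,0.012,0,0,0,-1,0.005,0,0.005,0,0,0,-1,0,0,0,0,0,0,-1,0,0,0,0,0,0,-1]
}}

```text
t: 20.5
tool_pos: [0.542, -0.233, 0.2266]
orientation: [-1.035, 1.472, -1.45]
force: [-0.1, 0.9, -0.8]
opening: 0.0112
```

Run:
```python
from h import *
plan([0.5493,-0.2368,0.165],np.radians(-19.8),.03)
```

```text
t 20.5 pos [ 0.542  -0.233   0.2266] F [-0.07  0.86 -0.82] open 0.0112
axes x [-0.339 -0.941  0.   ] y [-0.015  0.005 -1.   ] z [ 0.941 -0.339 -0.015] yaw -19.81
total in tool axes [0.0011 0.0614 0.0091] turn [ 0.88 -0.01  0.03] n 1.2284146273841914
0 [0.0004 0.0205 0.003 ] [ 0.29 -0.    0.01]
1 [0.0004 0.0205 0.0029] [ 0.29 -0.    0.01]
2 [0.0004 0.0205 0.0028] [ 0.29 -0.    0.01]
```

Call:
{"name": "carry_out", "arguments": {
  "motion": [0.0005,0.01,0.004,0.9,0,0,-1,0.0003,0.015,0.003,0,0,0,-1,0,0.015,0.001,0,0,0,-1,0,0.01,0,0,0,0,-1,0,0,0,0,0,0,-1]
}}

```text
t: 21.0
tool_pos: [0.5488, -0.232, 0.1731]
orientation: [-1.029, 1.457, -1.455]
force: [-0.4, 0.6, -1.5]
opening: 0.0115
```

Call:
{"name": "carry_out", "arguments": {
  "motion": [0,0,0,0,0,0,-1,0,0,0,0,0,0,-1,0,0,0,0,0,0,-1,0,0,0,0,0,0,-1,0,0,0,0,0,0,-1]
}}

```text
t: 21.5
tool_pos: [0.5494, -0.232, 0.1745]
orientation: [-1.028, 1.455, -1.456]
force: [0.1, 0.5, -0.6]
opening: 0.0112
```

Run:
```python
from h import *
plan([0.5493,-0.2368,0.165],np.radians(-19.8),.03)
m=imaging.camera_model('wrist');im=imaging.read_camera('wrist')
np.savez('w16.npz',**m)
s=robot.read_state();M=R.from_rotvec(s['orientation']).as_matrix();print(s['tool_pos'],proj(m,s['tool_pos']+M[:,1]*.0932),proj(m,[0.5493,-0.2368,0.05]))
cv2.imwrite('pics/w16.png',cv2.resize(im[160:260,270:390],None,fx=6,fy=6,interpolation=cv2.INTER_CUBIC))
```

```text
t 21.5 pos [ 0.5494 -0.232   0.1745] F [ 0.06  0.5  -0.58] open 0.0112
axes x [-0.334 -0.943 -0.   ] y [ 0.001 -0.    -1.   ] z [ 0.943 -0.334  0.001] yaw -19.51
total in tool axes [0.0045 0.0095 0.0015] turn [-0.03  0.29 -0.  ] n 0.19098917951063457
0 [0.0045 0.0095 0.0015] [-0.03  0.29 -0.  ]
[ 0.54944362 -0.23203881  0.17459787] [[332.31435903 238.60221351]] [[333.99814197 233.38770403]]
```

View pics/w16.png

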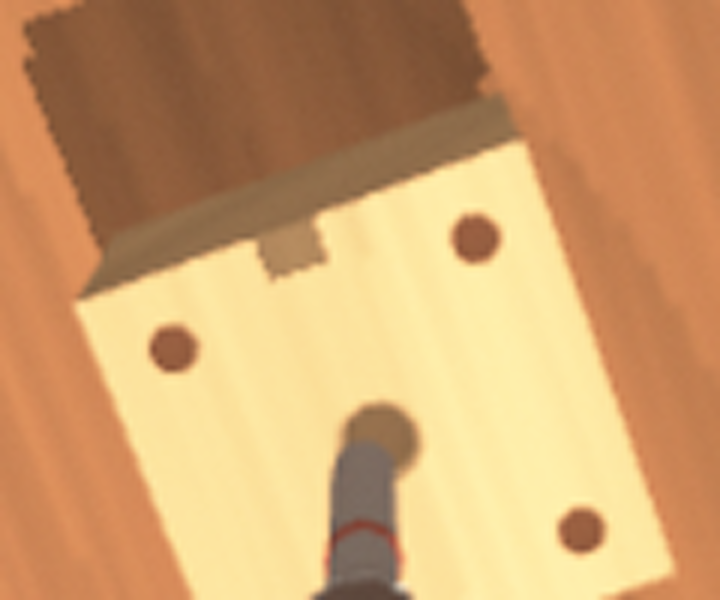

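Run:
```python
from h import *
m=dict(np.load('w16.npz'));x=np.array([.5494,-.2320,.1746])
b=onz(m,(333.1,232.75),.05);t=onz(m,(330.25,238.6),.0814);print(b,t,x+(b-t))
plan(np.r_[(x+b-t)[:2],.151],np.radians(-19.5))
```

```text
[ 0.54885018 -0.23614091  0.05      ] [ 0.54825654 -0.23161406  0.0814    ] [ 0.54999364 -0.23652685  0.1432    ]
t 21.55 pos [ 0.5494 -0.232   0.1746] F [ 0.45  0.07 -0.05] open 0.011
axes x [-0.334 -0.943 -0.   ] y [ 0.001 -0.    -1.   ] z [ 0.943 -0.334  0.001] yaw -19.51
total in tool axes [0.004  0.0236 0.002 ] turn [-0.04 -0.01 -0.  ] n 0.47198263940806173
0 [0.004  0.0236 0.002 ] [-0.04 -0.01 -0.  ]
```

Call:
{"name": "carry_out", "arguments": {
  "motion": [0.0022,0.004,0.001,0,0,0,-1,0.0015,0.006,0.0006,0,0,0,-1,0,0.005,0,0,0,0,-1,0,0.002,0,0,0,0,-1,0,0,0,0,0,0,-1]
}}

```text
t: 22.05
tool_pos: [0.5496, -0.2367, 0.1559]
orientation: [-1.028, 1.455, -1.456]
force: [-0.1, -0.1, -1.8]
opening: 0.0111
```

Run:
```python
from h import *
plan([0.5498,-0.2366,0.146],np.radians(-19.5),.03)
m=imaging.camera_model('wrist');im=imaging.read_camera('wrist')
np.savez('w17.npz',**m)
cv2.imwrite('pics/w17.png',cv2.resize(im[180:280,270:390],None,fx=6,fy=6,interpolation=cv2.INTER_CUBIC))
```

```text
t 22.05 pos [ 0.5496 -0.2367  0.1559] F [-0.05 -0.1  -1.84] open 0.0111
axes x [-0.334 -0.942  0.   ] y [ 0. -0. -1.] z [ 0.942 -0.334  0.001] yaw -19.53
total in tool axes [-0.0001  0.0099  0.0002] turn [-0.03 -0.03  0.  ] n 0.1977287442705768
0 [-0.0001  0.0099  0.0002] [-0.03 -0.03  0.  ]
```

View pics/w17.png

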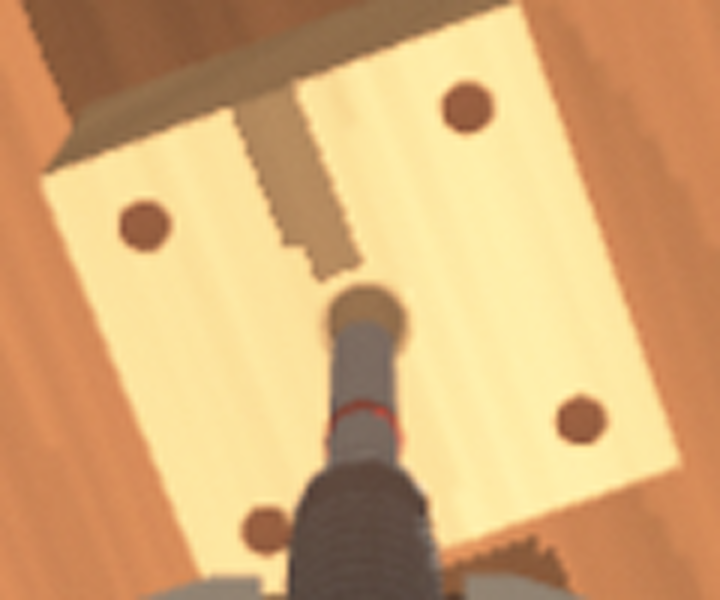

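Well aligned: tip x 364, hole x 367, with the parallax in y as expected. Lowering.

Call:
{"name": "carry_out", "arguments": {
  "motion": [0,0.003,0.0003,0,0,0,-1,0,0.003,0,0,0,0,-1,0,0.002,0,0,0,0,-1,0,0.0015,0,0,0,0,-1,0,0.0015,0,0,0,0,-1]
}}

```text
t: 22.6
tool_pos: [0.5503, -0.2368, 0.1447]
orientation: [-1.028, 1.454, -1.456]
force: [0.1, -0.6, -0.6]
opening: 0.0107
```

Call:
{"name": "carry_out", "arguments": {
  "motion": [0,0.0015,0,0,0,0,-1,0,0.0015,0,0,0,0,-1,0,0.0015,0,0,0,0,-1,0,0.0015,0,0,0,0,-1,0,0.0015,0,0,0,0,-1]
}}

```text
t: 23.1
tool_pos: [0.5504, -0.2368, 0.1367]
orientation: [-1.027, 1.454, -1.457]
force: [-1.0, 0.0, -0.2]
opening: 0.0111
```

Run:
```python
from h import *
plan([0.5498,-0.2366,0.102],np.radians(-19.5),.03)
m=imaging.camera_model('wrist');im=imaging.read_camera('wrist')
cv2.imwrite('pics/w18.png',cv2.resize(im[180:280,270:390],None,fx=6,fy=6,interpolation=cv2.INTER_CUBIC))
```

```text
t 23.1 pos [ 0.5504 -0.2368  0.1367] F [-1.03  0.04 -0.16] open 0.0111
axes x [-0.334 -0.943  0.   ] y [ 0.002 -0.001 -1.   ] z [ 0.943 -0.334  0.002] yaw -19.51
total in tool axes [-0.      0.0347 -0.0007] turn [-0.1  -0.01  0.01] n 0.6934803078406273
0 [-0.      0.0173 -0.0004] [-0.05 -0.01  0.  ]
1 [-0.      0.0173 -0.0003] [-0.05 -0.01  0.  ]
```

View pics/w18.png

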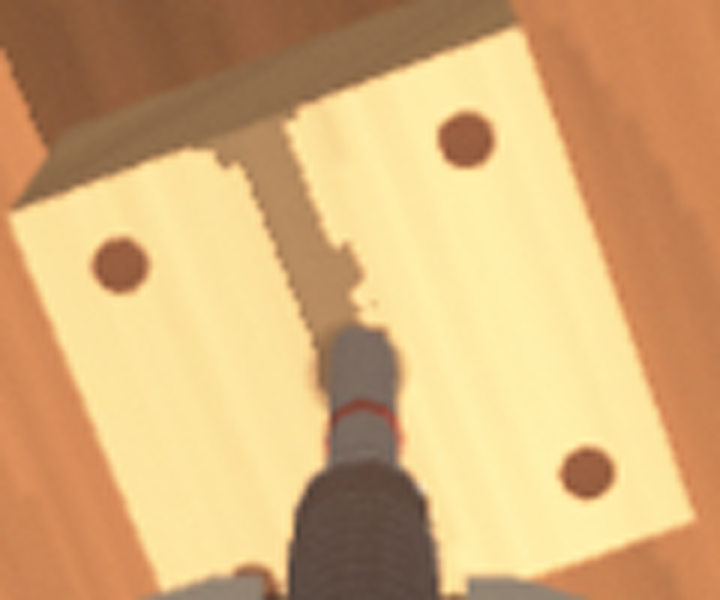

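Call:
{"name": "carry_out", "arguments": {
  "motion": [0,0.0015,-0.0005,0,0,0,-1,0,0.003,0,0,0,0,-1,0,0.003,0,0,0,0,-1,0,0.003,0,0,0,0,-1,0,0.003,0,0,0,0,-1]
}}

```text
t: 23.65
tool_pos: [0.5499, -0.2366, 0.1221]
orientation: [-1.027, 1.454, -1.457]
force: [0.1, 0.2, -0.5]
opening: 0.0108
```

Run:
```python
from h import *
plan([0.5498,-0.2366,0.102],np.radians(-19.5),.03)
```

```text
t 23.65 pos [ 0.5499 -0.2366  0.1221] F [ 0.12  0.16 -0.54] open 0.0108
axes x [-0.334 -0.943  0.   ] y [ 0.002 -0.001 -1.   ] z [ 0.943 -0.334  0.002] yaw -19.51
total in tool axes [ 0.      0.0201 -0.0002] turn [-0.11 -0.01  0.01] n 0.4011806036164653
0 [ 0.      0.0201 -0.0002] [-0.11 -0.01  0.01]
```

Call:
{"name": "carry_out", "arguments": {
  "motion": [0,0.003,0,0,0,0,-1,0,0.003,0,0,0,0,-1,0,0.003,0,0,0,0,-1,0,0.002,0,0,0,0,-1,0,0.002,0,0,0,0,-1]
}}

```text
t: 24.15
tool_pos: [0.5497, -0.2365, 0.1074]
orientation: [-1.028, 1.454, -1.456]
force: [-0.5, -0.0, -1.4]
opening: 0.0109
```

Run:
```python
from h import *
plan([0.5498,-0.2366,0.102],np.radians(-19.5),.03)
```

```text
t 24.15 pos [ 0.5497 -0.2365  0.1074] F [-0.53 -0.05 -1.41] open 0.0109
axes x [-0.334 -0.943  0.   ] y [ 0.001 -0.    -1.   ] z [ 0.943 -0.334  0.001] yaw -19.51
total in tool axes [0.     0.0054 0.0001] turn [-0.07 -0.01  0.  ] n 0.10769997698545115
0 [0.     0.0054 0.0001] [-0.07 -0.01  0.  ]
```

Call:
{"name": "carry_out", "arguments": {
  "motion": [0,0.0012,0,0,0,0,-1,0,0.0012,0,0,0,0,-1,0,0.0012,0,0,0,0,-1,0,0.001,0,0,0,0,-1,0,0.001,0,0,0,0,-1]
}}

```text
t: 24.65
tool_pos: [0.5498, -0.2366, 0.1014]
orientation: [-1.028, 1.454, -1.456]
force: [0.5, 0.1, -0.9]
opening: 0.0113
```

Call:
{"name": "carry_out", "arguments": {
  "motion": [0,0.0008,0,0,0,0,-1,0,0.0008,0,0,0,0,-1,0,0.0008,0,0,0,0,-1,0,0,0,0,0,0,-1,0,0,0,0,0,0,-1]
}}

```text
t: 25.15
tool_pos: [0.5506, -0.237, 0.1013]
orientation: [-1.027, 1.452, -1.458]
force: [-0.0, -0.1, -1.1]
opening: 0.0111
```

It bottoms at 0.1013, the same as at the start (0.1012). Releasing.

Call:
{"name": "carry_out", "arguments": {
  "motion": [0,0,0,0,0,0,-0.6,0,0,0,0,0,0,-0.4,0,0,0,0,0,0,0,0,0,0,0,0,0,0,0,0,0,0,0,0,0]
}}

```text
t: 25.65
tool_pos: [0.5506, -0.237, 0.1009]
orientation: [-1.027, 1.452, -1.458]
force: [-0.3, -0.1, 0.4]
opening: 0.0445
```

Call:
{"name": "carry_out", "arguments": {
  "motion": [0,0,0,0,0,0,0.2,0,0,0,0,0,0,0.2,0,0,0,0,0,0,0.2,0,0,0,0,0,0,0.2,0,0,0,0,0,0,0.2]
}}

```text
t: 26.15
tool_pos: [0.5507, -0.2371, 0.1009]
orientation: [-1.027, 1.452, -1.458]
force: [-0.8, 0.4, 0.2]
opening: 0.0558
```

Call:
{"name": "carry_out", "arguments": {
  "motion": [0,-0.01,0,0,0,0,0.2,0,-0.02,0,0,0,0,0.2,0,-0.03,0,0,0,0,0.2,0,-0.03,0,0,0,0,0.2,0,-0.01,0,0,0,0,0.2]
}}

```text
t: 26.65
tool_pos: [0.5487, -0.2361, 0.2039]
orientation: [-1.029, 1.457, -1.455]
force: [-0.1, 0.2, -0.4]
opening: 0.0558
```

Call:
{"name": "carry_out", "arguments": {
  "motion": [0,0,0,0,0,0,0.2,0,0,0,0,0,0,0.2,0,0,0,0,0,0,0.2,0,0,0,0,0,0,0.2,0,0,0,0,0,0,0.2]
}}

```text
t: 27.15
tool_pos: [0.5481, -0.2357, 0.2015]
orientation: [-1.03, 1.458, -1.453]
force: [-0.3, -0.3, -0.6]
opening: 0.0558
```

Run:
```python
from h import *
plan([0.5498,-0.2366,0.2],np.radians(-19.5),.03)
for n in ['wrist','side','top']:
    im=imaging.read_camera(n);cv2.imwrite(f'pics/{n}20.png',im)
    if n=='side': cv2.imwrite('pics/s20.png',cv2.resize(im[200:320,270:430],None,fx=5,fy=5,interpolation=cv2.INTER_CUBIC))
```

```text
t 27.15 pos [ 0.5481 -0.2357  0.2015] F [-0.3  -0.33 -0.58] open 0.0558
axes x [-0.334 -0.943 -0.001] y [-0.003  0.001 -1.   ] z [ 0.943 -0.334 -0.003] yaw -19.51
total in tool axes [0.0003 0.0015 0.0019] turn [ 0.17 -0.01 -0.03] n 0.03868085488086532
0 [0.0003 0.0015 0.0019] [ 0.17 -0.01 -0.03]
```

View pics/wrist20.png

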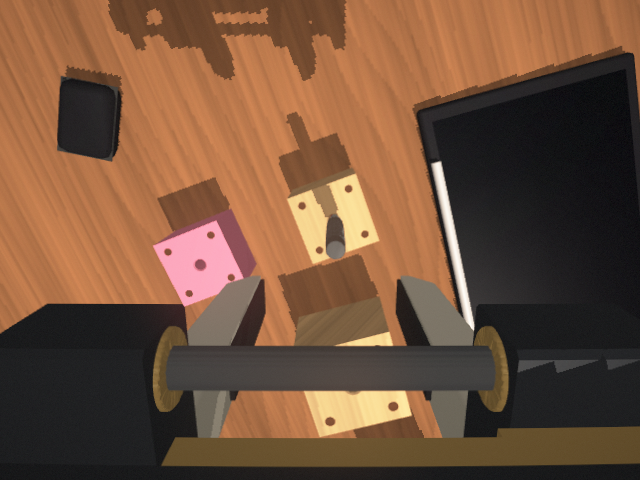

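View pics/s20.png

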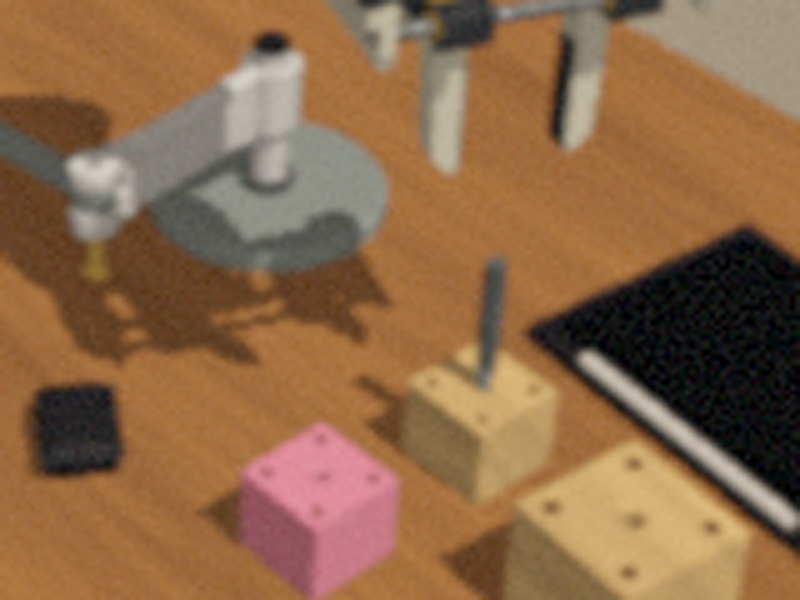

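View pics/top20.png

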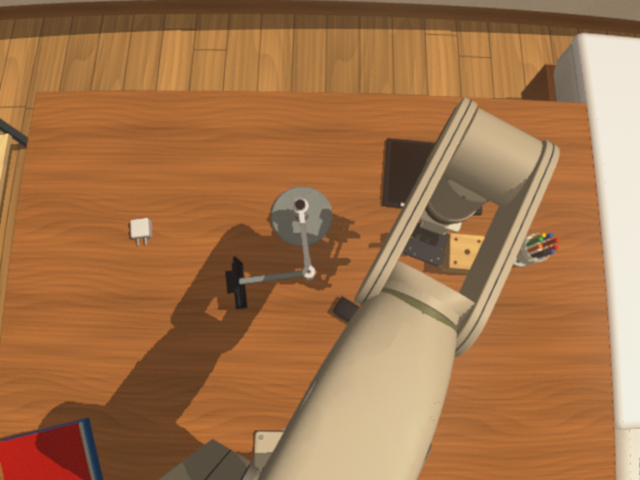

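The punch stands home (wrist (335,248), side crop (488,320)), as in the first picture. A numeric check of the butt height and the pin's exposed length before handing in.

Run:
```python
from h import *
S=imaging.camera_model('side')
for z in (.104,.060,.04,.036,.033,.030,.027,.024,.02): print(z,((proj(S,[.4642,-.0065,z])[0]-[270,200])*5).round(0))
print('punch',[((proj(S,[.5494,-.2368,z])[0]-[270,200])*5).round(0) for z in (.1325,.1425,.05)])
```

```text
0.104 [ 92. 163.]
0.06 [ 94. 226.]
0.04 [ 95. 254.]
0.036 [ 95. 259.]
0.033 [ 95. 263.]
0.03 [ 95. 267.]
0.027 [ 95. 272.]
0.024 [ 95. 276.]
0.02 [ 95. 281.]
punch [array([493., 264.]), array([495., 248.]), array([480., 387.])]
```

Run:
```python
from plant import robot
print(robot.close_job(), robot.read_state()['t'])
```

```text
the job is handed in; nothing more can be done
the job is handed in; nothing more can be done
```

The pin is pushed down clear of the second link and still hangs in the bottom lug, and the punch is back in its block. I handed the job in at about 27 s; no verdict is reported.

- **Push:** I found the bore by eye with the wrist camera and lowered the punch in slowly. The punch touched the pin with about 5 N, and pushing took 10 to 14.5 N at up to 8 mm/s, at the instants I read. I stopped when the red ring was level with the elbow's top.
- **Pin depth:** The tool moved 26.1 mm after touching the pin, so the pin is at 26 to 29 mm, inside the 24 to 34 mm band.
- **One disagreement:** In the side view the pin's lower end looks several millimetres lower than that depth alone would put it. I had only a blurred picture and did not know the pin's length. The change between two side pictures, about 20 mm, agreed with the 19 mm the tool moved.
- **Punch:** It bottomed with the tool at the same height as at the start, 101.3 mm against 101.2 mm. The last wrist and side pictures show it upright in the small beech block, within about 1 mm of where I expected its top.
- **Other things:** The gripper was left open and about 50 mm clear above the punch. The tablet, earbud case, marker pot and charger were not touched.

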